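Close the leak-test port and hold the pump key at start

ROBOT

A 6-joint arm with a two-finger parallel gripper is mounted at the origin on the work surface. World frame = base frame: x ahead of the robot, y to its left, z up, the work surface at z = 0. Lengths are in mm, angles in rad, forces in N, time in s.
With the tool pointing down it reaches from about 275 to 750 mm from the base axis. Payload 10.2 kg.
Tool frame: the origin (TCP) lies midway between the tips of the shut fingers; the grasp point (between the pads) lies 19 mm behind it (ctrl.grip_depth is the distance from the TCP to the grasp point, in mm); y points along the fingers, x is the direction in which the jaws open and shut, and the axes are right-handed (so a half turn about y gives the same grasp; the last joint's range is limited). The gripper opens to 85 mm and grips with 20 to 120 N. Pads are 22 mm wide; open, the fingers measure 114 mm over their backs; the gripper's body (76 mm by 85 mm) begins 54 mm behind the grasp point. The pads swing forward as they close: fully open they stand 13 mm farther back than shut.
Start: joints at [1.012, 0.313, 1.498, -0, 1.331, -0.223], TCP at [173.013, 495.679, 231.294] pointing down, gripper open.
Joint ranges: [-2.94, 2.94], [-0.97, 2.17], [0.19, 2.56], [-1.23, 4.37], [0.02, 3.11], [-2.88, 2.88]. Speed limits (rad/s): [2.39, 2.39, 3.01, 3.14, 3.14, 3.14].

INTERFACE

Orientations are given as a unit quaternion [w, x, y, z].
In Python, from rig import ctrl gives the robot as it stands. The module is installed in compiled form; this text tells all that it offers.
- The arm moves only by the tool drive_tool, never from a script. Its arguments are lists of equal length, an entry for each row: "gripper": the closure, from 0 (fully open) to 1 (shut); "offset": the shift along the tool's x, y, z in m, a list of three; "turn": the turn about the tool's y in degrees. In form: {"gripper": [gripper, ...], "offset": [[tx, ty, tz], ...], "turn": [turn, ...]}. A call has 1 to 20 rows; each row shifts and turns the commanded pose from where the row before left it, along the tool's axes as they then stand; what a row does not reach is not made up. A row lasts 1/12 s, in which the tool goes at most 41.7 mm and 7.16 degrees, less where a joint would pass 70% of its speed; a pose out of reach is approached as far as the arm can. A call is refused whole if a number of a shift passes 0.0417 or a number of a turn 7.16, either way. A call with a gripper value outside its range is refused whole. The fingers move at their own pace and stop on an object; "force" is the grip in N (left out, the last holds). Time passes only in rows, so rows that do not move let the fingers close. It gives the time, the measured TCP pose, the force and the opening at its end, in the units of the state.
- ctrl.sense(): the state, without advancing time (a new reading comes with each control period).
- ctrl.capture(name): name is "side" or "top" or "wrist"; returns (picture, depth): 400x640x3 uint8, red, green, blue; 400x640 float32, mm along the optical axis (not along the pixel's ray), 0 where there is no reading.
- ctrl.camera_params(name): a dict with "fovy" (degrees; the focal length in pixels is half the picture's height over the tangent of half this angle, whatever the lens; pixels are square), "cx", "cy" (the principal point, pixels), "view" (4x4, takes a point from world to camera coordinates); the wrist camera has in their place "tool_from_camera" (4x4, takes a point from camera to tool coordinates, whose origin is the TCP and whose axes are the tool frame's). Camera axes: x right, y down, z forward; pixel columns grow to the right and rows downward; lengths in mm; the calibration is good to about 2 mm. The wrist camera is an equidistant fisheye: a pixel r from the principal point sees the ray r / f radians off the axis. A picture is of the moment at which its call begins: read the wrist's pose just before it. camera_params takes no time and is no camera call.
- ctrl.finish_job(): hands the job in, once; it reports no verdict.
Trained networks look in the newest picture that a camera, given by its name, has taken for a name from the list of things; names that differ only in an ending like _2 or _b are one class to them, and where a whole thing is asked for, a point or a joint stands for the part that bears it (a point fixed in the world has none). Each returns a list of dicts, best first, with "score" (0 to 1); they miss things now and then, are a little off and sometimes report something else, mostly with a low value. They report only what shows in the picture. A call takes as long as a camera call. They do not tell look-alikes from the thing itself.
- ctrl.boxes_of(camera, query): "centre" ([x, y, z] in mm, in the coordinates of the camera as it stood for that picture, good to about 4 mm: the middle of the surface that is visible of it).
- ctrl.regions_of(camera, query): "mask" (400x640 bool, what is visible of it).
- ctrl.pinpoint(camera, query): "centre" ([x, y, z] in mm, in the coordinates of the camera as it stood for that picture, good to about 4 mm: a listed point, or the origin of a listed thing).
The state is a dict: "time_s": time; "joints": joint angles; "dq": joint speeds; "tau": joint torques, N m; "eef_pos": TCP position; "ee_rot": TCP orientation; "force": force on the tool from outside, world axes, zero at the start; "wrist_torque": the same for the moment, N m; "grip_width": opening from 0.0 (shut) to 1.0 (fully open).
Only numpy, scipy, OpenCV 4.12 (cv2) and the standard library are available. Lean on these libraries where they do the work, as an engineer would, in place of code of your own. Each camera call takes 0.05 s, during which the arm holds its last target.

TASK

Thread the copper seal ring down the leak-test port's post fully home, then the blue collar fully home on top of it, and let go of them. Then take the red-headed key out of its stand, push it fully into the slot in the top of the grey pump console, easing it past the sticky pins, turn it a quarter turn clockwise (seen from above) to its stop, and finish while still gripping it there: it springs back if released. Leave the bottle, jar and wrench alone.

Things in the scene. Friction and masses are not known exactly. Their poses are not given: they have to be found in the camera images.
- port_seat (a point): Leak-test port, fixed: a square aluminium base plate 70 x 70 x 12 mm on the bench with an upright steel post in its middle. This point is on the post's axis at the top face of the base plate, 12 mm above the bench, z up. The post is 20 mm in diameter, 58 mm tall above this point, its last 12 mm tapering to 10 mm diameter.
- seal: Loose copper-coloured ring lying flat on the bench: outer diameter 52 mm, bore 25 mm, height 22 mm, about 100 g. Origin: centre of its underside, z is its axis. It goes first and is home when its underside lies on the base plate.
- collar: Loose blue ring of the same size as the copper one (outer diameter 52, bore 25, height 22 mm), about 120 g, lying flat on the bench; the two may have changed places. Origin: centre of its underside. It goes second and is home lying on the copper ring, its underside 22 mm above the base plate.
- key: Loose upright key, 76 mm tall, 60 g. Origin: middle of its lower end, z up, x along its width. From there up: brass bit 18 (x) by 7 mm (y), 22 mm tall, lower corners rounded 4 mm; round neck, 8 mm dia, 22 to 34 mm; round shoulder, 26 mm dia, 34 to 38 mm; flat red head 30 (x) by 10 mm (y), 38 to 76 mm, gripped across its 10 mm. Alike after half a turn about z.
- stand: Key stand, fixed: grey plastic block 60 x 60 x 44 mm. Origin: centre of its underside on the bench. In its top a slot 20.6 x 9.6 mm (long side along its x) goes through; the key hangs in it by its shoulder, so the bit and neck reach 34 mm below the top, and must be lifted straight up by that much to be free.
- lock_mouth (a point): Middle of the brass-framed key slot in the console's top face, at the level of that face. z up, x along the slot. Slot 20.6 (x) by 9.6 mm (y), 1 mm chamfers, through the 8 mm top plate. Fully in, the key's shoulder lies on the face and its origin is 34 mm below this point. It turns only when its origin is at least 30 mm below this point; turned, it cannot be pulled out.
- console: Fixed grey pump console with a dial and two lamps on top, 150 mm along x, 180 mm along y, 85 mm tall. Origin: centre of its underside. The key slot is in the middle of its top, along its x. Under the top plate a turning plug takes the bit; two sprung, sticky pins at 17 and 24 mm below the top rub on the bit's narrow edges and resist the push with some 5 to 20 N: wiggle the key if it sticks.
- plug (a joint): Angle (rad) of the plug which the key turns inside the console: 0 at rest, in line with the console's slot, growing clockwise seen from above, stop at 1.5. A spring turns it back with 0.04 N m at 0, rising to 0.15 N m at the stop. The bit has about 0.16 rad of play in it, so the key must turn about 1.65 rad to bring the plug to its stop.
- bottle: Bystander: upright green bottle with a white cap, 50 mm diameter, 110 mm tall. Origin: centre of its underside.
- jar: Bystander: amber jar with a black cap, 56 mm diameter, 70 mm tall. Origin: centre of its underside.
- wrench: Bystander: steel wrench lying on the bench between the robot and the console. Origin near its middle; x along its length.
Not all that is in view belongs to the job. Several things look just like the seal: the one meant starts nearest to the robot's base.

How it is judged (in metres and radians):
On the way, in this order (a step that is already met when the one before it is completed fails the run):
1. the copper ring is home on the port's base plate, let go (horizontal distance between seal and port_seat below 0.005 m and z of seal in the frame of port_seat between -0.003 and 0.003 m and contact force between the fingers and seal below 0.2 N), for 0.2 s.
2. the blue collar is home on the copper ring, let go (horizontal distance between each of seal, collar and port_seat below 0.005 m and z of seal in the frame of port_seat between -0.003 and 0.003 m and z of collar in the frame of port_seat between 0.018 and 0.0255 m and contact force between the fingers and collar below 0.2 N), for 0.2 s.
3. the key is fully in the console's slot, not yet turned (horizontal distance between key and lock_mouth below 0.004 m and z of key in the frame of lock_mouth below -0.0305 m and angle between key's own z axis and vertical below 0.12 rad and value of joint plug below 0.4 rad), for 0.1 s.
4. the key has turned the plug clockwise to its stop (horizontal distance between key and lock_mouth below 0.004 m and z of key in the frame of lock_mouth below -0.0305 m and angle between key's own z axis and vertical below 0.12 rad and value of joint plug above 1.3 rad), for 0.2 s.
At the end, for the whole second after the job is handed in: Copper ring on the base plate (within 3 mm), blue collar on it (4 mm), both within 5 mm of the post axis and let go; key within 3.5 mm of fully in, centred within 4 mm, upright within 0.12 rad; plug beyond 1.3 rad (stop 1.5) and at rest; the fingers still grip the key (all of step 2 and all of step 4 and contact force between the fingers and seal below 0.2 N and velocity of joint plug below 0.2 rad/s and contact force between the fingers and key above 1 N); the arm keeps its last pose, push and grip.
It fails at once if the bottle is moved by more than 30 mm (distance of bottle from where it was at the start of the episode above 0.03 m).
It fails at once if the jar is moved by more than 30 mm (distance of jar from where it was at the start of the episode above 0.03 m).
It fails at once if the wrench is moved by more than 30 mm (distance of wrench from where it was at the start of the episode above 0.03 m).
It fails at once if the bottle is tipped over (angle between bottle's own z axis and vertical above 0.5 rad).
It fails at once if the jar is tipped over (angle between jar's own z axis and vertical above 0.5 rad).
It also fails if it takes over 64 s, if anything falls off the work surface, if the arm or the gripper's body presses on something with over 40 N, if the wrist force passes 120 N, or if a joint passes its speed limit or range.

## Working session

There is one attempt and no reset: what is moved stays moved. The work goes in short steps, Python scripts to look and compute and a tool call to move; the robot and the scene stay as the last step left them, time stands still between calls to the robot, and variables do not carry over. Pictures are saved under pics/ and viewed, and the job is handed in when it is done.

Besides the shell and the picture viewer there is one more tool, called after "Call:" in YAML: its name, and indented under it one key for each argument. drive_tool: Moves the arm, as the interface text tells. Its arguments: {"type":"object","properties":{"gripper":{"type":"array","items":{"type":"number"}},"offset":{"type":"array","items":{"type":"array","items":{"type":"number"}}},"turn":{"type":"array","items":{"type":"number"}},"force":{"type":"number"}},"required":["gripper","offset","turn"]}

```bash
mkdir -p pics; ls; cat > h.py <<'E'
import numpy as np, cv2
from rig import ctrl
def K(n):
    p=ctrl.camera_params(n); f=200/np.tan(np.radians(p['fovy'])/2); return f,p['cx'],p['cy'],p
def toworld(n,P):
    P=np.asarray(P,float)
    p=ctrl.camera_params(n)
    if 'view' in p:
        M=np.linalg.inv(np.array(p['view']))
    else:
        s=ctrl.sense(); M=toolM(s)@np.array(p['tool_from_camera'])
    return P@M[:3,:3].T+M[:3,3]
def toolM(s):
    w,x,y,z=s['ee_rot']
    from scipy.spatial.transform import Rotation as R
    M=np.eye(4); M[:3,:3]=R.from_quat([x,y,z,w]).as_matrix(); M[:3,3]=s['eef_pos']; return M
def cloud(n,d):
    f,cx,cy,p=K(n); v,u=np.mgrid[0:400,0:640]
    if n=='wrist':
        dx,dy=(u-cx)/f,(v-cy)/f; r=np.hypot(dx,dy)+1e-9; t=np.tan(np.minimum(r,1.5))
        P=np.stack([dx/r*t*d,dy/r*t*d,d],-1)
    else: P=np.stack([(u-cx)/f*d,(v-cy)/f*d,d],-1)
    return toworld(n,P)
def save(n,name,im): cv2.imwrite('pics/'+name,cv2.cvtColor(im,cv2.COLOR_RGB2BGR))
E
python3 - <<'E'
from h import *
s=ctrl.sense();print(s)
for n in ['side','top','wrist']:
    im,d=ctrl.capture(n); save(n,n+'0.png',im); np.save(n+'_d.npy',d)
    p=ctrl.camera_params(n);print(n,p)
E
```

```text
pics
{'time_s': 0.0, 'joints': array([ 1.01163114e+00,  3.13461146e-01,  1.49843487e+00, -4.89840617e-05,
        1.33099731e+00, -2.23416550e-01]), 'dq': array([-1.30285739e-03, -2.80638767e-04,  5.48048269e-04, -1.37230135e-03,
        6.68608147e-05,  5.34312536e-04]), 'tau': array([-2.37495202e-03, -4.12262893e+01, -2.59735715e+01, -3.71856750e-04,
        4.25237522e-03, -6.06643584e-05]), 'eef_pos': array([172.86614185, 495.45094045, 230.73020677]), 'ee_rot': array([-0.57631993,  0.57670415,  0.40901275, -0.40984904]), 'force': array([-0.34805805,  0.32123141, -0.12825921]), 'wrist_torque': array([ 0.0003532 , -0.05440096,  0.04008899]), 'grip_width': 0.9982505308711805}
side {'fovy': 44.966877193227084, 'cx': 313.0933013986161, 'cy': 194.33557531627008, 'view': array([[ 7.00200232e-01, -7.13936990e-01, -3.68909836e-03,
        -4.37527133e+02],
       [-5.22303364e-01, -5.08717318e-01, -6.84401845e-01,
         3.16047478e+02],
       [ 4.86743085e-01,  4.81145159e-01, -7.29095676e-01,
         1.18350165e+03],
       [ 0.00000000e+00,  0.00000000e+00,  0.00000000e+00,
       
[... 201 characters left out ...]
    [-9.81529862e-01,  2.66798095e-02, -1.89439481e-01,
         5.39660780e+02],
       [ 1.89785531e-01,  1.10747282e-02, -9.81763109e-01,
         1.50324127e+03],
       [ 0.00000000e+00,  0.00000000e+00,  0.00000000e+00,
         1.00000000e+00]])}
wrist {'fovy': 65.70646984690485, 'cx': 321.4666070388407, 'cy': 201.91687847556528, 'tool_from_camera': array([[ 9.99999299e-01,  1.15222894e-03,  2.72382143e-04,
         1.82329855e-01],
       [ 1.17562327e-04, -3.25548546e-01,  9.45525320e-01,
        -1.42239162e+02],
       [ 1.17813525e-03, -9.45524625e-01, -3.25548453e-01,
         8.34805384e+01],
       [ 0.00000000e+00,  0.00000000e+00,  0.00000000e+00,
         1.00000000e+00]])}
```

View pics/side0.png

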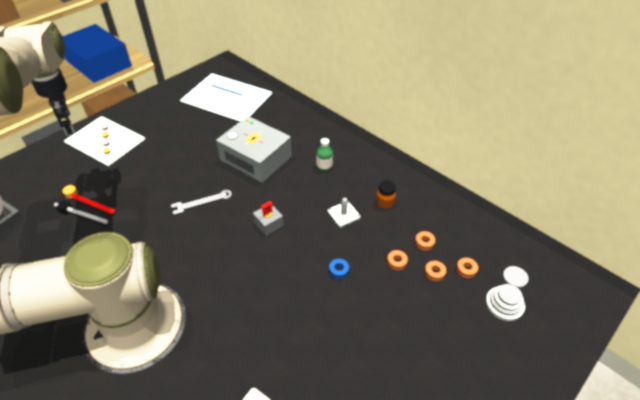

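View pics/top0.png

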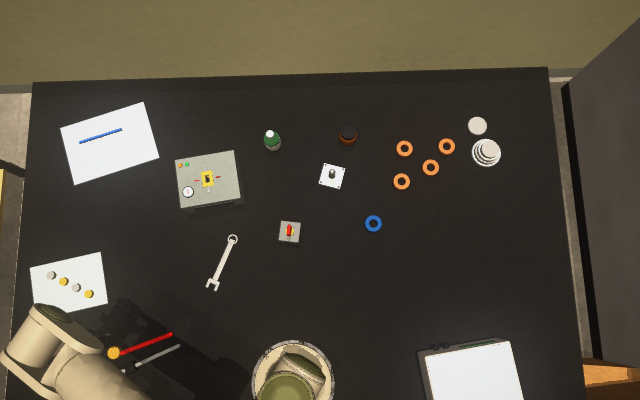

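View pics/wrist0.png

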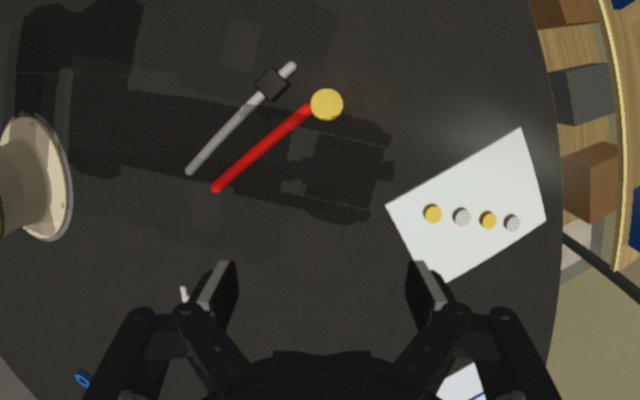

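```bash
python3 - <<'E'
from h import *
print(toolM(ctrl.sense()))
for q in ['port_seat','seal','collar','key','stand','lock_mouth','console','bottle','jar','wrench']:
  for n in ['top','side']:
    for r in ctrl.pinpoint(n,q)[:6]:
        print(q,n,round(r['score'],2),toworld(n,r['centre']).round(0))
print(ctrl.sense()['time_s'])
E
```

```text
[[ 3.29535890e-01 -5.15567132e-04 -9.44142909e-01  1.72903869e+02]
 [ 9.44142646e-01 -7.44442448e-04  3.29536204e-01  4.95537889e+02]
 [-8.72758094e-04 -9.99999590e-01  2.41448412e-04  2.30898209e+02]
 [ 0.00000000e+00  0.00000000e+00  0.00000000e+00  1.00000000e+00]]
port_seat top 0.97 [ 623. -130.   14.]
port_seat side 0.88 [ 618. -130.   15.]
seal top 0.75 [ 635. -439.    3.]
seal top 0.69 [ 592. -346.   -2.]
seal top 0.59 [ 697. -494.    1.]
seal top 0.54 [ 698. -360.   -4.]
seal top 0.27 [ 463. -256.   -2.]
seal side 0.88 [ 635. -437.   -3.]
seal side 0.75 [ 593. -349.   -4.]
seal side 0.73 [ 703. -496.    0.]
seal side 0.71 [ 697. -359.    1.]
collar top 0.64 [ 464. -253.   -0.]
collar side 0.57 [442.   1.  11.]
collar side 0.53 [ 462. -255.    1.]
key top 0.55 [440.  -5.   8.]
key side 0.46 [441.   0.   8.]
stand top 0.8 [445.   0.  -3.]
stand side 0.67 [437.   1.  -1.]
stand side 0.54 [440.   1.  10.]
lock_mouth top 0.64 [602. 238.  87.]
lock_mouth side 0.77 [601. 242.  84.]
console top 0.62 [599. 239.   1.]
console side 0.73 [601. 240.  -3.]
console side 0.61 [ 618. -128.   17.]
bottle top 0.68 [727.  51.  -2.]
bottle side 0.93 [728.  50.   3.]
jar top 0.84 [ 741. -187.   -2.]
jar side 0.86 [ 741. -182.   -5.]
wrench top 0.79 [360. 210.  -3.]
wrench top 0.39 [604. 240.  84.]
wrench side 0.57 [360. 206.   0.]
1.15
```

Call:
drive_tool:
  gripper: [0, 0, 0, 0, 0, 0, 0, 0, 0, 0, 0, 0, 0, 0, 0, 0, 0, 0, 0, 0]
  offset:
    - [-0.0274, 0.0055, -0.0281]
    - [-0.0274, 0.0055, -0.0281]
    - [-0.0274, 0.0055, -0.0281]
    - [-0.0274, 0.0055, -0.0281]
    - [-0.0274, 0.0055, -0.0281]
    - [-0.0274, 0.0055, -0.0281]
    - [-0.0274, 0.0055, -0.0281]
    - [-0.0274, 0.0055, -0.0281]
    - [-0.0274, 0.0055, -0.0281]
    - [-0.0274, 0.0055, -0.0281]
    - [-0.0274, 0.0055, -0.0281]
    - [-0.0274, 0.0055, -0.0281]
    - [-0.0274, 0.0055, -0.0281]
    - [-0.0274, 0.0055, -0.0281]
    - [-0.0274, 0.0055, -0.0281]
    - [-0.0274, 0.0055, -0.0281]
    - [-0.0274, 0.0055, -0.0281]
    - [-0.0274, 0.0055, -0.0281]
    - [-0.0274, 0.0055, -0.0281]
    - [-0.0274, 0.0055, -0.0281]
  turn: [0, 0, 0, 0, 0, 0, 0, 0, 0, 0, 0, 0, 0, 0, 0, 0, 0, 0, 0, 0]
  force: 40

```text
time_s: 2.82
eef_pos: [523.6, -208.9, 120.9]
ee_rot: [-0.577, 0.577, 0.409, -0.409]
force: [-0.4, 0.1, 0.9]
grip_width: 0.999
```

Call:
drive_tool:
  gripper: [0, 0, 0, 0, 0, 0]
  offset:
    - [-0.0274, 0.0055, -0.0281]
    - [-0.0274, 0.0055, -0.0281]
    - [-0.0274, 0.0055, -0.0281]
    - [-0.0274, 0.0055, -0.0281]
    - [0, 0, 0]
    - [0, 0, 0]
  turn: [0, 0, 0, 0, 0, 0]

```text
time_s: 3.32
eef_pos: [592.7, -348.6, 97.4]
ee_rot: [0.578, -0.576, -0.409, 0.409]
force: [-0.3, 0.2, -0.8]
grip_width: 0.999
```

```bash
cat >> h.py <<'E'
def off(dw,s=None):
    "world delta mm -> tool delta mm"
    M=toolM(s or ctrl.sense()); return M[:3,:3].T@np.asarray(dw,float)
def yaw(s): M=toolM(s); return np.degrees(np.arctan2(M[1,0],M[0,0]))
def circ(P):
    A=np.c_[2*P[:,0],2*P[:,1],np.ones(len(P))]; x=np.linalg.lstsq(A,(P[:,:2]**2).sum(1),rcond=None)[0]
    return x[:2],np.sqrt(x[2]+x[0]**2+x[1]**2)
E
python3 - <<'E'
from h import *
s=ctrl.sense();print(s['time_s'],s['eef_pos'],yaw(s),s['joints'])
im,d=ctrl.capture('wrist');save('w','w1.png',im);np.save('w1.npy',cloud('wrist',d));
for r in ctrl.pinpoint('wrist','seal')[:5]: print(r['score'],toworld('wrist',r['centre']))
m=ctrl.regions_of('wrist','seal')
W=cloud('wrist',d)
for r in m[:4]:
    P=W[r['mask']&(d>0)]; print(r['score'],len(P),np.median(P,0),P.min(0),P.max(0))
    T=P[(P[:,2]>17)&(P[:,2]<27)]
    if len(T): print((T[:,:2].min(0)+T[:,:2].max(0))/2,np.ptp(T,axis=0))
E
```

```text
3.3167 [ 592.74466793 -348.58910797   97.42226673] 70.66093770591213 [-7.01578219e-01  7.88729896e-01  1.09067558e+00  4.40069037e-05
  1.26420845e+00 -1.93485827e+00]
0.76 [ 696.70993713 -360.26777964    3.29310966]
0.7 [ 633.40504179 -437.89679548    5.63535769]
0.64 [ 593.59936268 -342.98495387    4.44782577]
0.62 [ 705.04026368 -496.75360245    0.83835261]
0.85 456 [ 695.02487674 -469.40081403   17.10890612] [ 681.93592547 -477.49591713    3.04055234] [ 720.51409267 -465.58722714   26.71939022]
[ 698.55587817 -471.56603826] [33.2399054  11.2407806   9.70325599]
0.67 3172 [ 591.26284912 -344.32186779   23.83217274] [ 567.40092935 -375.94212674    1.4712919 ] [ 627.66219645 -319.04735463   26.75417423]
[ 593.07762769 -344.89513955] [51.35339668 51.27427759  9.72568535]
0.62 2288 [ 691.10572871 -358.53347224   23.73314703] [ 672.24622832 -384.33640593    1.777844  ] [ 724.05999127 -334.00352705   26.31748867]
[ 698.34135971 -359.16996649] [51.43726313 50.33287888  9.28601697]
0.57 1657 [ 634.01038455 -423.86772762   23.33866273] [ 570.92615637 -464.52453006    1.02110079] [ 675.02137944 -383.85058072  124.81761145]
[ 635.7687649  -432.66748813] [51.30360784 41.11381533  8.86878401]
```

```bash
ls pics
```

```text
side0.png
top0.png
w1.png
wrist0.png
```

View pics/w1.png

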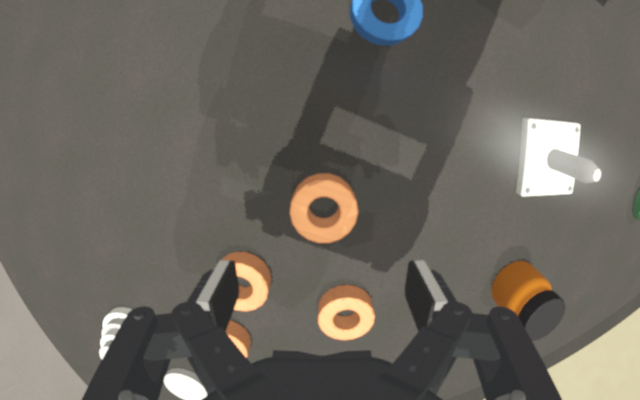

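Call:
drive_tool:
  gripper: [0, 0, 0, 0, 0, 0.5, 0.6, 0.7, 0.8, 0.8, 0.8]
  offset:
    - [0.003, 0.03, 0.0007]
    - [0, 0.03, 0]
    - [0, 0.025, 0]
    - [0, 0.011, 0]
    - [0, 0, 0]
    - [0, 0, 0]
    - [0, 0, 0]
    - [0, 0, 0]
    - [0, 0, 0]
    - [0, 0, 0]
    - [0, 0, 0]
  turn: [0, 0, 0, 0, 0, 0, 0, 0, 0, 0, 0]
  force: 40

```text
time_s: 4.38
eef_pos: [594.3, -345.0, 6.1]
ee_rot: [-0.575, 0.578, 0.41, -0.409]
force: [-2.4, 1.4, 8.3]
grip_width: 0.596
```

```bash
python3 - <<'E'
from h import *
s=ctrl.sense();print(s['time_s'],s['eef_pos'],yaw(s),s['joints'],s['force'],s['grip_width'])
im,d=ctrl.capture('wrist');save('w','w2.png',im)
W=cloud('wrist',d)
E
```

```text
4.3833 [ 594.2997314  -344.9620478     6.08307404] 70.76653664977098 [-6.96017613e-01  8.88799469e-01  1.15730182e+00  9.15832535e-05
  1.09185548e+00 -1.93117080e+00] [-2.38413724  1.37945446  8.28651845] 0.5963730772451897
```

View pics/w2.png

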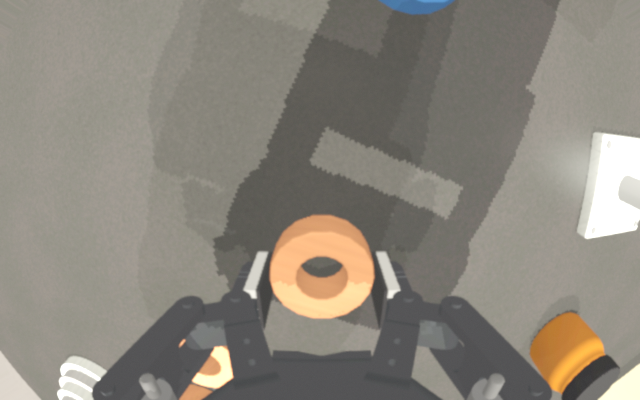

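Call:
drive_tool:
  gripper: [0.8, 0.8, 0.8, 0.8, 0.8, 0.8, 0.8, 0.8, 0.8, 0.8]
  offset:
    - [0, -0.02, 0]
    - [0, -0.035, 0]
    - [0, -0.035, 0]
    - [0.03, -0.02, 0.005]
    - [0.035, -0.01, 0.005]
    - [0.035, 0, 0.005]
    - [0.031, 0, 0.005]
    - [0, 0, 0]
    - [0, 0, 0]
    - [0, 0, 0]
  turn: [0, 0, 0, 0, 0, 0, 0, 0, 0, 0]

```text
time_s: 5.27
eef_pos: [617.8, -214.7, 124.1]
ee_rot: [-0.576, 0.577, 0.41, -0.409]
force: [-0.8, 0.1, -0.8]
grip_width: 0.59
```

```bash
python3 - <<'E'
from h import *
s=ctrl.sense();print(s['time_s'],s['eef_pos'],yaw(s),s['joints'],s['force'],s['grip_width'])
im,d=ctrl.capture('wrist');save('w','w3.png',im)
W=cloud('wrist',d);np.save('w3.npy',W)
for r in ctrl.pinpoint('wrist','port_seat')[:5]: print('port',r['score'],toworld('wrist',r['centre']))
for r in ctrl.pinpoint('wrist','seal')[:5]: print('seal',r['score'],toworld('wrist',r['centre']))
for r in ctrl.regions_of('wrist','seal')[:3]:
    P=W[r['mask']&(d>0)];print('sealmask',r['score'],len(P),np.median(P,0),P.min(0),P.max(0)); np.save('sealm%d.npy'%0,r['mask'])
for r in ctrl.regions_of('wrist','port_seat')[:2]:
    P=W[r['mask']&(d>0)];print('port',r['score'],len(P),np.median(P,0),P.min(0),P.max(0))
E
```

```text
5.2667 [ 617.77915702 -214.71745948  124.11379788] 70.75864459513183 [-5.13142625e-01  6.85880485e-01  1.20347533e+00 -3.48776008e-04
  1.25084202e+00 -1.74800486e+00] [-0.83075992  0.10829241 -0.80110708] 0.5902603506448608
port 0.81 [ 615.98473577 -129.98445424    9.87109491]
seal 0.94 [ 619.12945388 -215.5439704   118.47251609]
seal 0.84 [ 632.94722877 -440.52973521    2.21833453]
seal 0.73 [ 696.14278474 -364.0974932     1.36740205]
seal 0.55 [ 703.0348308  -497.96297697    1.41162402]
sealmask 0.8 1588 [ 633.69018873 -431.89215393   20.28843918] [ 609.13042473 -490.81430834   -1.83144801] [ 670.90067475 -413.5924351    23.07640442]
sealmask 0.8 935 [ 692.66053952 -486.81765061   18.22908035] [ 585.86697722 -542.67224457   -1.53661642] [ 719.5008716  -267.56509421  199.818506  ]
sealmask 0.74 7752 [ 612.42588292 -213.49119284  138.94045907] [ 591.09976697 -296.77591103   -1.32771283] [ 720.43735135 -188.98928917  141.02338492]
port 0.83 6122 [ 612.09671187 -137.34145833   11.56663879] [ 575.90437766 -175.18295933   -2.30153603] [667.4355283  -85.11910522  71.36896717]
port 0.69 7807 [ 612.68670366 -213.59141006  138.93255984] [ 591.09976697 -297.92081408   -1.78433809] [ 757.81661236 -188.93307203  141.02338492]
```

View pics/w3.png

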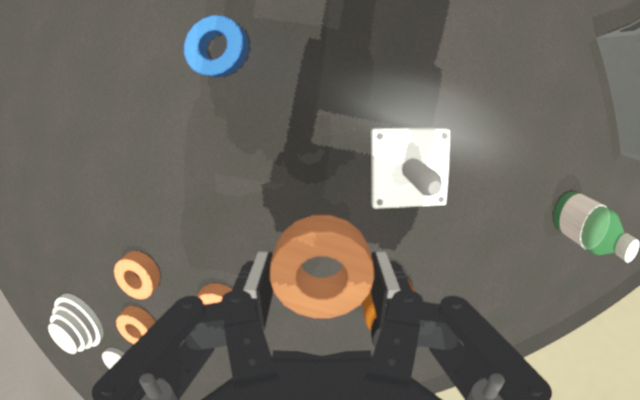

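```bash
python3 - <<'E'
from h import *
W=np.load('w3.npy');im=cv2.imread('pics/w3.png')
v,u=np.mgrid[0:400,0:640]
box=(u>365)&(u<455)&(v>120)&(v<215)
pt=W[box&(W[...,2]>68.5)&(W[...,2]<73)];print('posttop',len(pt),pt.mean(0),pt.min(0),pt.max(0))
for lo,hi in((20,30),(30,40),(40,50),(50,58)):
    p=W[box&(W[...,2]>lo)&(W[...,2]<hi)];c,r=circ(p);print(lo,len(p),c,r)
pl=box&(W[...,2]>9)&(W[...,2]<15)
(c,sz,a)=cv2.minAreaRect(W[pl][:,:2].astype(np.float32));print('plate',c,sz,a,np.median(W[pl][:,2]))
b,g,r=[im[...,i].astype(int) for i in range(3)]
ring=(u>265)&(u<380)&(v>205)&(v<325)&(r-b>60)
t=W[ring&(W[...,2]>136)&(W[...,2]<143)];print('ring',len(t),(t.min(0)+t.max(0))/2,np.ptp(t,axis=0))
h=cv2.convexHull(t[:,:2].astype(np.float32));print(cv2.minEnclosingCircle(h),circ(h[:,0]))
print(np.percentile(W[ring][:,2],[1,50,99]))
E
```

```text
posttop 146 [ 618.44632802 -132.23216116   69.45190055] [ 613.33617414 -137.66164434   68.50881914] [ 623.17815712 -127.10761437   71.36896717]
20 103 [ 618.79737317 -132.31147227] 9.802603773265853
30 95 [ 618.36328914 -132.40598848] 9.357894766189384
40 118 [ 618.7407981  -132.36292955] 9.791434790224036
50 124 [ 618.53584254 -132.4043477 ] 9.440592844385199
plate (618.5438842773438, -132.3878173828125) (70.46540069580078, 70.26300048828125) 73.58605194091797 11.450117597932561
ring 5805 [ 617.12703558 -215.00966602  139.45460264] [51.8219405  51.76068883  6.84381114]
((617.8250732421875, -214.30299377441406), 26.79212188720703) (array([ 617.11157203, -214.573932  ]), np.float64(25.897591756277258))
[8.52438180e-02 1.38889118e+02 1.40662736e+02]
```

Call:
drive_tool:
  gripper: [0.8, 0.8, 0.8, 0.8, 0.8, 0.8, 0.8, 0.8, 0.8]
  offset:
    - [0.03, 0, 0.01]
    - [0.03, 0, 0.01]
    - [0.0183, 0.01, 0.0059]
    - [0, 0.015, 0]
    - [0, 0.015, 0]
    - [0, 0.01, 0]
    - [0, 0.01, 0]
    - [0, 0, 0]
    - [0, 0, 0]
  turn: [0, 0, 0, 0, 0, 0, 0, 0, 0]

```text
time_s: 6.27
eef_pos: [619.0, -132.1, 63.2]
ee_rot: [0.577, -0.577, -0.409, 0.409]
force: [0.5, 0.1, -0.8]
grip_width: 0.595
```

```bash
python3 - <<'E'
from h import *
s=ctrl.sense();print(s['time_s'],s['eef_pos'],yaw(s),s['force'],s['wrist_torque'],s['grip_width'])
im,d=ctrl.capture('wrist');save('w','w4.png',im)
E
```

```text
6.2667 [ 618.98626016 -132.05219271   63.1974906 ] 70.72359133334726 [ 0.50972966  0.11646503 -0.79466987] [-0.07947422 -0.05425591 -0.00869215] 0.5954394663472526
```

View pics/w4.png

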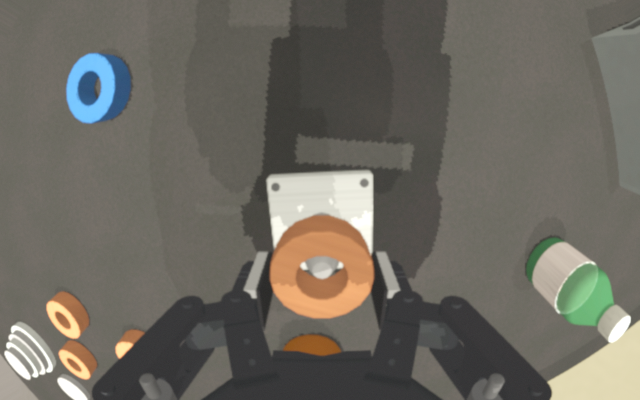

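Call:
drive_tool:
  gripper: [0.8, 0.8, 0.8, 0.8, 0.8, 0.8]
  offset:
    - [0, 0.012, 0]
    - [0, 0.012, 0]
    - [0, 0.012, 0]
    - [0, 0.009, 0]
    - [0, 0, 0]
    - [0, 0, 0]
  turn: [0, 0, 0, 0, 0, 0]

```text
time_s: 6.82
eef_pos: [618.7, -131.5, 17.3]
ee_rot: [0.577, -0.576, -0.409, 0.41]
force: [-0.1, 0.3, -0.5]
grip_width: 0.593
```

Call:
drive_tool:
  gripper: [0.8, 0.8, 0.8, 0.8]
  offset:
    - [0, 0.003, 0]
    - [0, 0.002, 0]
    - [0, 0, 0]
    - [0, 0, 0]
  turn: [0, 0, 0, 0]

```text
time_s: 7.15
eef_pos: [619.5, -131.8, 16.2]
ee_rot: [-0.576, 0.577, 0.41, -0.409]
force: [-10.5, 3.1, 24.7]
grip_width: 0.593
```

Call:
drive_tool:
  gripper: [0.8, 0.2, 0.1, 0, 0, 0, 0, 0, 0, 0]
  offset:
    - [0, -0.003, 0]
    - [0, 0, 0]
    - [0, 0, 0]
    - [0, 0, 0]
    - [0, -0.025, 0]
    - [0, -0.035, 0]
    - [0, -0.035, 0]
    - [0, -0.02, 0]
    - [0, 0, 0]
    - [0, 0, 0]
  turn: [0, 0, 0, 0, 0, 0, 0, 0, 0, 0]

```text
time_s: 7.98
eef_pos: [619.2, -131.7, 131.6]
ee_rot: [-0.576, 0.577, 0.41, -0.409]
force: [0.6, -0.8, 0.0]
grip_width: 1.001
```

```bash
python3 - <<'E'
from h import *
s=ctrl.sense();print(s['time_s'],s['eef_pos'],yaw(s),s['force'],s['grip_width'])
im,d=ctrl.capture('wrist');save('w','w5.png',im)
W=cloud('wrist',d);np.save('w5.npy',W)
for r in ctrl.pinpoint('wrist','seal')[:2]: print('seal',r['score'],toworld('wrist',r['centre']))
v,u=np.mgrid[0:400,0:640]
b=(np.hypot(W[...,0]-618.5,W[...,1]+132.3)<34)
rr=im[...,0].astype(int)-im[...,2]
t=W[b&(rr>50)];print(len(t),np.percentile(t[:,2],[5,50,95]))
t=t[abs(t[:,2]-34)<2];h=cv2.convexHull(t[:,:2].astype(np.float32))[:,0];print((t.min(0)+t.max(0))/2,np.ptp(t,axis=0),circ(h))
p=W[b&(W[...,2]>45)&(W[...,2]<58)];print(circ(p))
for r in ctrl.pinpoint('wrist','collar')[:2]: print('collar',r['score'],toworld('wrist',r['centre']))
E
```

```text
7.9833 [ 619.2411115  -131.71291345  131.62041802] 70.76037119834233 [ 0.61962802 -0.77051151  0.04209504] 1.0006962172083265
seal 0.86 [ 6.31885312e+02 -4.41228691e+02 -5.59056357e-01]
seal 0.8 [ 695.04377666 -360.06989329   -2.81910531]
2183 [20.51004943 32.13739608 33.51947914]
[ 617.41480975 -130.74811881   33.25730713] [49.6937942  49.08779713  2.51357883] (array([ 617.35074968, -130.80027094]), np.float64(24.862999655202554))
(array([ 617.98911575, -131.32240296]), np.float64(9.404664759884746))
collar 0.82 [ 465.07793815 -257.5784693    -2.81483752]
```

View pics/w5.png

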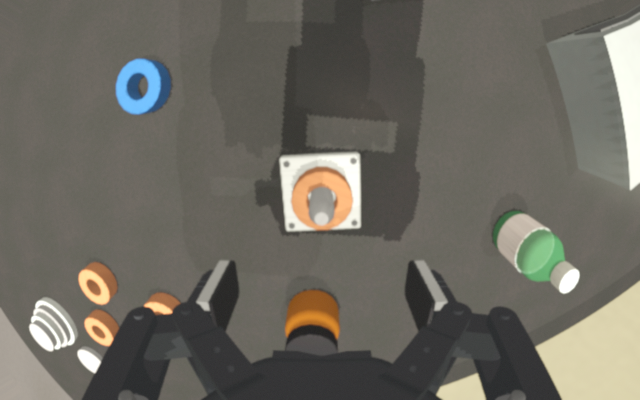

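Call:
drive_tool:
  gripper: [0, 0, 0, 0, 0, 0, 0, 0]
  offset:
    - [-0.0279, 0.005, 0.0176]
    - [-0.0279, 0.005, 0.0176]
    - [-0.0279, 0.005, 0.0176]
    - [-0.0279, 0.005, 0.0176]
    - [-0.0279, 0.005, 0.0176]
    - [-0.0279, 0.005, 0.0176]
    - [0, 0, 0]
    - [0, 0, 0]
  turn: [0, 0, 0, 0, 0, 0, 0, 0]

```text
time_s: 8.8
eef_pos: [463.0, -255.4, 100.2]
ee_rot: [0.578, -0.576, -0.408, 0.409]
force: [1.1, 0.4, 0.4]
grip_width: 1.001
```

```bash
python3 - <<'E'
from h import *
s=ctrl.sense();print(s['time_s'],s['eef_pos'],yaw(s),s['force'],s['grip_width'])
im,d=ctrl.capture('wrist');save('w','w6.png',im)
W=cloud('wrist',d)
b=(np.hypot(W[...,0]-464,W[...,1]+255)<45)
rr=im[...,2].astype(int)-im[...,0]
t=W[b&(rr>50)];print(len(t),np.percentile(t[:,2],[5,50,95]))
t=t[abs(t[:,2]-22)<3];print((t.min(0)+t.max(0))/2,np.ptp(t,axis=0))
E
```

```text
8.8 [ 462.97664808 -255.36096739  100.24213915] 70.60954909528283 [1.08399302 0.42219451 0.37187103] 1.001440372290828
3198 [ 3.98592658 21.79321708 23.03959843]
[ 464.50958067 -253.19152879   21.83230887] [51.99828787 51.08703686  5.62360269]
```

Call:
drive_tool:
  gripper: [0, 0, 0, 0, 0, 0.5, 0.6, 0.7, 0.8, 0.8, 0.8]
  offset:
    - [0.0026, 0.03, -0.0007]
    - [0, 0.03, 0]
    - [0, 0.025, 0]
    - [0, 0.01, 0]
    - [0, 0, 0]
    - [0, 0, 0]
    - [0, 0, 0]
    - [0, 0, 0]
    - [0, 0, 0]
    - [0, 0, 0]
    - [0, 0, 0]
  turn: [0, 0, 0, 0, 0, 0, 0, 0, 0, 0, 0]

```text
time_s: 9.77
eef_pos: [466.6, -253.2, 8.2]
ee_rot: [-0.575, 0.578, 0.41, -0.409]
force: [-0.3, 1.2, 7.6]
grip_width: 0.583
```

Call:
drive_tool:
  gripper: [0.8, 0.8, 0.8, 0.8, 0.8, 0.8, 0.8, 0.8, 0.8, 0.8]
  offset:
    - [0, -0.02, 0]
    - [0, -0.035, 0]
    - [0, -0.035, 0]
    - [0.02, -0.02, -0.025]
    - [0.02, -0.01, -0.025]
    - [0.02, 0, -0.025]
    - [0.02, 0, -0.025]
    - [0, 0, 0]
    - [0, 0, 0]
    - [0, 0, 0]
  turn: [0, 0, 0, 0, 0, 0, 0, 0, 0, 0]

```text
time_s: 10.6
eef_pos: [586.0, -210.2, 126.6]
ee_rot: [-0.576, 0.577, 0.409, -0.41]
force: [-1.2, -0.6, -1.1]
grip_width: 0.582
```

```bash
python3 - <<'E'
from h import *
s=ctrl.sense();print(s['time_s'],s['eef_pos'],yaw(s),s['force'],s['grip_width'])
im,d=ctrl.capture('wrist');save('w','w7.png',im)
W=cloud('wrist',d)
b=(np.hypot(W[...,0]-618,W[...,1]+132)<20)
for lo,hi in((40,48),(48,57)):
    p=W[b&(W[...,2]>lo)&(W[...,2]<hi)];print(len(p),circ(p))
rr=im[...,2].astype(int)-im[...,0]
t=W[(rr>50)&(W[...,2]>80)];m=np.median(t[:,2]);print(m)
t=t[abs(t[:,2]-m)<3];c=(t.min(0)+t.max(0))/2;print(c,np.ptp(t,axis=0))
q=circ(p)[0];print(off([q[0]-c[0],q[1]-c[1],0],s))
E
```

```text
10.6 [ 585.95453047 -210.16426791  126.59771748] 70.7652586177609 [-1.21866136 -0.59300507 -1.05924844] 0.5815163194208863
105 (array([ 618.58488125, -132.12699161]), np.float64(9.556918294572297))
122 (array([ 618.10017097, -132.20372025]), np.float64(9.333530156298016))
139.67326987607927
[ 582.76224861 -209.61544992  139.66662899] [51.64160364 51.89041775  5.98317464]
[ 8.47320535e+01 -1.92184834e-02 -7.86278466e+00]
```

View pics/w7.png

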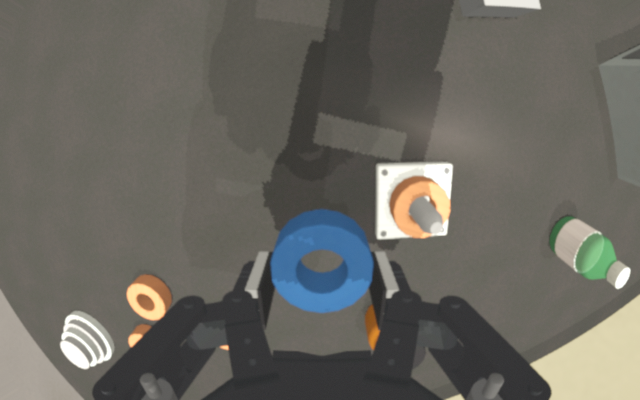

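Call:
drive_tool:
  gripper: [0.8, 0.8, 0.8, 0.8, 0.8, 0.8, 0.8, 0.8, 0.8, 0.8]
  offset:
    - [0.03, 0, -0.003]
    - [0.03, 0, -0.003]
    - [0.0247, 0.005, -0.0019]
    - [0, 0.015, 0]
    - [0, 0.015, 0]
    - [0, 0.012, 0]
    - [0, 0.012, 0]
    - [0, 0.006, 0]
    - [0, 0, 0]
    - [0, 0, 0]
  turn: [0, 0, 0, 0, 0, 0, 0, 0, 0, 0]

```text
time_s: 11.48
eef_pos: [621.8, -133.1, 61.6]
ee_rot: [-0.577, 0.577, 0.409, -0.409]
force: [-0.6, -0.4, -0.6]
grip_width: 0.581
```

```bash
python3 - <<'E'
from h import *
s=ctrl.sense();print(s['time_s'],s['eef_pos'],yaw(s),s['force'],s['wrist_torque'],s['grip_width'])
im,d=ctrl.capture('wrist');save('w','w8.png',im)
E
```

```text
11.4833 [ 621.80540079 -133.1471952    61.55016937] 70.72707770245792 [-0.59583109 -0.35254192 -0.6242491 ] [ 0.01087909  0.00235148 -0.04541727] 0.5807570115630092
```

View pics/w8.png

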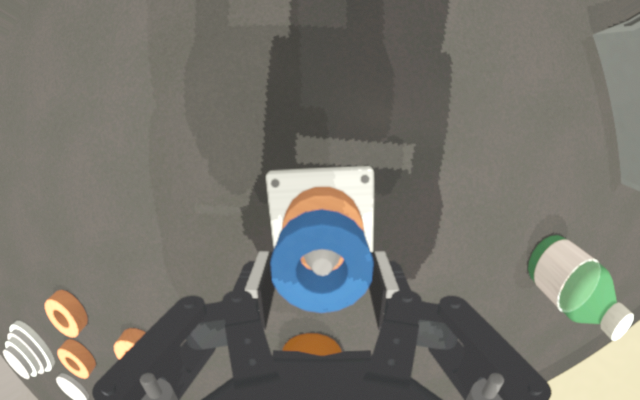

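Call:
drive_tool:
  gripper: [0.8, 0.8, 0.8, 0.8, 0.8]
  offset:
    - [0, 0.01, 0]
    - [0, 0.008, 0]
    - [0, 0.005, 0]
    - [0, 0, 0]
    - [0, 0, 0]
  turn: [0, 0, 0, 0, 0]

```text
time_s: 11.95
eef_pos: [623.0, -133.3, 40.7]
ee_rot: [-0.575, 0.578, 0.41, -0.409]
force: [-3.4, 1.3, 16.4]
grip_width: 0.584
```

Call:
drive_tool:
  gripper: [0.8, 0.2, 0.1, 0, 0, 0, 0, 0, 0, 0]
  offset:
    - [0, -0.002, 0]
    - [0, 0, 0]
    - [0, 0, 0]
    - [0, 0, 0]
    - [0, -0.02, 0]
    - [0, -0.035, 0]
    - [0, -0.035, 0]
    - [0, -0.02, 0]
    - [0, 0, 0]
    - [0, 0, 0]
  turn: [0, 0, 0, 0, 0, 0, 0, 0, 0, 0]

```text
time_s: 12.78
eef_pos: [622.0, -132.8, 150.7]
ee_rot: [-0.576, 0.577, 0.41, -0.409]
force: [-0.4, -0.4, -0.4]
grip_width: 1.0
```

```bash
python3 - <<'E'
from h import *
s=ctrl.sense();print(s['time_s'],s['eef_pos'],yaw(s),s['force'],s['grip_width'])
im,d=ctrl.capture('wrist');save('w','w9.png',im)
W=cloud('wrist',d)
b=(np.hypot(W[...,0]-618.5,W[...,1]+132.3)<34)
for k,lo in((im[...,0].astype(int)-im[...,2],34),(im[...,2].astype(int)-im[...,0],56)):
    t=W[b&(k>50)];print(len(t),np.percentile(t[:,2],[5,50,95]))
    t=t[abs(t[:,2]-lo)<3];print((t.min(0)+t.max(0))/2,np.ptp(t,axis=0))
E
```

```text
12.7833 [ 622.00543695 -132.77620888  150.65949992] 70.76094156554417 [-0.36370951 -0.42269983 -0.35316223] 1.0003545769159208
148 [15.39620955 22.90797056 31.0813683 ]
[ 596.58282186 -119.10631982   32.41518333] [ 8.17689807 14.30364342  2.51775619]
2406 [47.7640667  54.11534173 55.28663478]
[ 617.94576494 -131.00069028   54.85023114] [50.42669973 49.58182582  3.6982682 ]
```

View pics/w9.png

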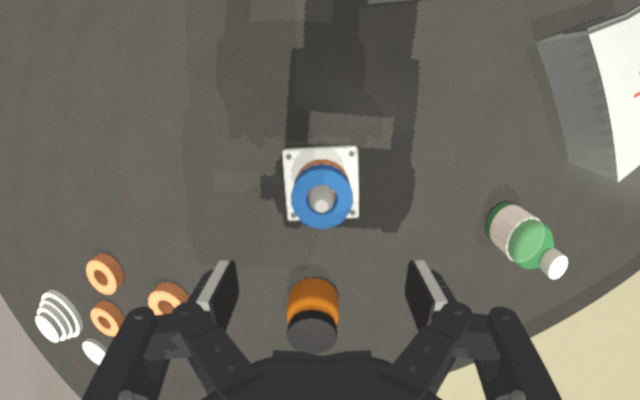

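Call:
drive_tool:
  gripper: [0, 0, 0, 0, 0, 0, 0, 0, 0, 0, 0, 0]
  offset:
    - [0.0093, -0.003, 0.0306]
    - [0.0093, -0.003, 0.0306]
    - [0.0093, -0.003, 0.0306]
    - [0.0093, -0.003, 0.0306]
    - [0.0093, -0.003, 0.0306]
    - [0.0093, -0.003, 0.0306]
    - [0.0093, -0.003, 0.0306]
    - [0, 0, 0]
    - [0, 0, 0]
    - [0, 0, 0]
    - [0, 0, 0]
    - [0, 0, 0]
  turn: [0, 0, 0, 0, 0, 0, 0, -6.4, -6.4, -6.4, 0, 0]

```text
time_s: 13.83
eef_pos: [440.5, -0.5, 170.2]
ee_rot: [0.502, -0.5, -0.499, 0.499]
force: [-0.7, -0.1, -0.4]
grip_width: 1.001
```

```bash
python3 - <<'E'
from h import *
s=ctrl.sense();print(s['time_s'],s['eef_pos'],yaw(s),s['joints'],s['force'],s['grip_width'])
im,d=ctrl.capture('wrist');save('w','w10.png',im)
W=cloud('wrist',d);np.save('w10.npy',W)
for r in ctrl.pinpoint('wrist','key')[:2]: print('key',r['score'],toworld('wrist',r['centre']))
for r in ctrl.pinpoint('wrist','stand')[:2]: print('stand',r['score'],toworld('wrist',r['centre']))
b=(np.hypot(W[...,0]-441,W[...,1])<60)
red=(im[...,0].astype(int)-im[...,1]>60)&b
t=W[red&(W[...,2]>80)];print(len(t),t.mean(0),cv2.minAreaRect(t[:,:2].astype(np.float32)))
t=W[b&(abs(W[...,2]-44)<2.5)&(~red)];print(len(t),np.median(t,0),cv2.minAreaRect(t[:,:2].astype(np.float32)))
E
```

```text
13.8333 [440.5146323   -0.53147338 170.21305029] 89.76856074411359 [-2.68381294e-01  1.91833772e-01  1.82492118e+00 -3.16637561e-06
  1.12717450e+00 -1.83513757e+00] [-0.72748701 -0.14276383 -0.38901668] 1.0009472403812552
key 0.6 [442.38403958   4.08357004  15.27986107]
key 0.25 [602.79181948 242.35411922   3.07701142]
stand 0.7 [444.5156672    1.12529498  -0.76622884]
473 [441.25835832   1.10658312  85.4402594 ] ((442.3868103027344, 0.8407917022705078), (10.685547828674316, 30.253997802734375), 80.77704620361328)
3272 [437.06905275   0.97395135  43.93210427] ((442.83148193359375, 0.9749984741210938), (60.63900375366211, 61.10133743286133), 82.0262680053711)
```

View pics/w10.png

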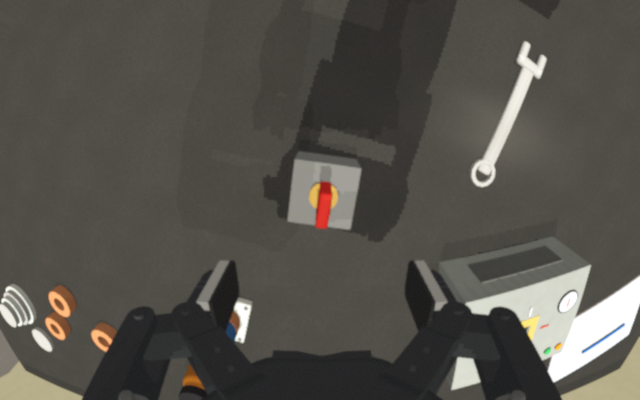

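Call:
drive_tool:
  gripper: [0.3, 0.5, 0.6, 0.6, 0.6, 0.6, 0.6, 0.6, 0.75, 0.8, 0.85, 0.9, 1, 1, 1, 1]
  offset:
    - [0, 0, 0]
    - [0, 0, 0]
    - [0.0017, 0.03, -0.0015]
    - [0, 0.03, 0]
    - [0, 0.03, 0]
    - [0, 0.019, 0]
    - [0, 0.01, 0]
    - [0, 0, 0]
    - [0, 0, 0]
    - [0, 0, 0]
    - [0, 0, 0]
    - [0, 0, 0]
    - [0, 0, 0]
    - [0, 0, 0]
    - [0, 0, 0]
    - [0, 0, 0]
  turn: [4.1, 4.1, 0, 0, 0, 0, 0, 0, 0, 0, 0, 0, 0, 0, 0, 0]
  force: 90

```text
time_s: 15.32
eef_pos: [443.3, 0.7, 53.3]
ee_rot: [-0.534, 0.535, 0.463, -0.462]
force: [-2.3, -0.4, 6.8]
grip_width: 0.099
```

```bash
python3 - <<'E'
from h import *
s=ctrl.sense();print(s['time_s'],s['eef_pos'],yaw(s),s['force'],s['wrist_torque'],s['grip_width'])
im,d=ctrl.capture('wrist');save('w','w11.png',im)
E
```

```text
15.3167 [443.28343516   0.68559374  53.29168257] 81.75219915157132 [-2.30334848 -0.44338215  6.77355361] [ 0.0525155   0.2440467  -0.02828085] 0.09889887644120446
```

View pics/w11.png

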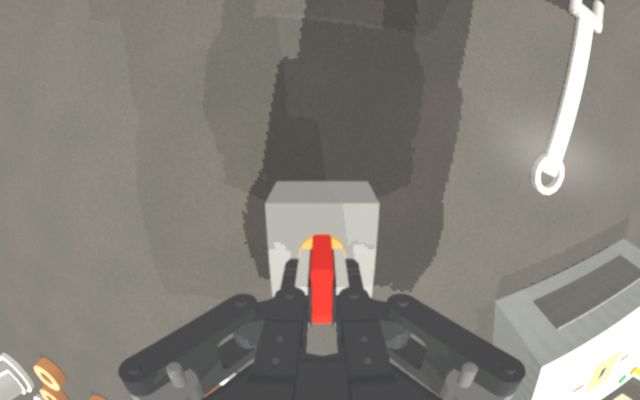

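Call:
drive_tool:
  gripper: [1, 1, 1, 1, 1, 1, 1, 1, 1, 1, 1, 1, 1, 1, 1]
  offset:
    - [0, -0.01, 0]
    - [0, -0.02, 0]
    - [0, -0.03, 0]
    - [0, -0.035, 0]
    - [0, -0.032, 0]
    - [0.027, 0, -0.0203]
    - [0.027, 0, -0.0203]
    - [0.027, 0, -0.0203]
    - [0.027, 0, -0.0203]
    - [0.027, 0, -0.0203]
    - [0.027, 0, -0.0203]
    - [0.027, 0, -0.0203]
    - [0, 0, 0]
    - [0, 0, 0]
    - [0, 0, 0]
  turn: [0, 0, 0, 0, 0, 0, 0, 0, 0, 0, 0, 0, 0, 0, 0]

```text
time_s: 16.62
eef_pos: [610.0, 167.1, 179.3]
ee_rot: [0.535, -0.535, -0.463, 0.463]
force: [-0.4, -0.7, 0.0]
grip_width: 0.099
```

```bash
python3 - <<'E'
from h import *
s=ctrl.sense();print(s['time_s'],s['eef_pos'],yaw(s),s['joints'],s['force'],s['grip_width'])
im,d=ctrl.capture('wrist');save('w','w12.png',im);cv2.imwrite('pics/w12z.png',cv2.resize(im[130:330,250:450,::-1],(800,800),interpolation=cv2.INTER_CUBIC)[:600])
W=cloud('wrist',d);np.save('w12.npy',W)
for r in ctrl.pinpoint('wrist','lock_mouth')[:2]: print('lock',r['score'],toworld('wrist',r['centre']))
for r in ctrl.pinpoint('wrist','key')[:2]: print('key',r['score'],toworld('wrist',r['centre']))
E
```

```text
16.6167 [609.9990823  167.13831368 179.28612222] 81.75685736895771 [ 8.25991949e-02  5.91106335e-01  1.21643961e+00 -2.40449261e-04
  1.33461750e+00 -1.34427073e+00] [-0.44736637 -0.67418392  0.04870319] 0.09945486136064388
lock 0.81 [604.10474034 240.86538592  89.00782014]
key 0.8 [610.65335849 171.12033403 140.78541469]
```

View pics/w12.png

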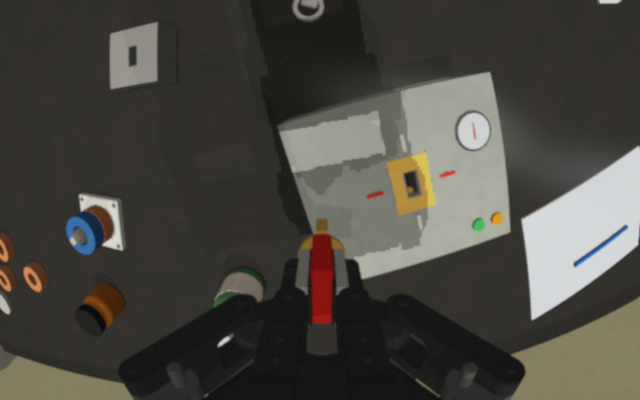

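View pics/w12z.png

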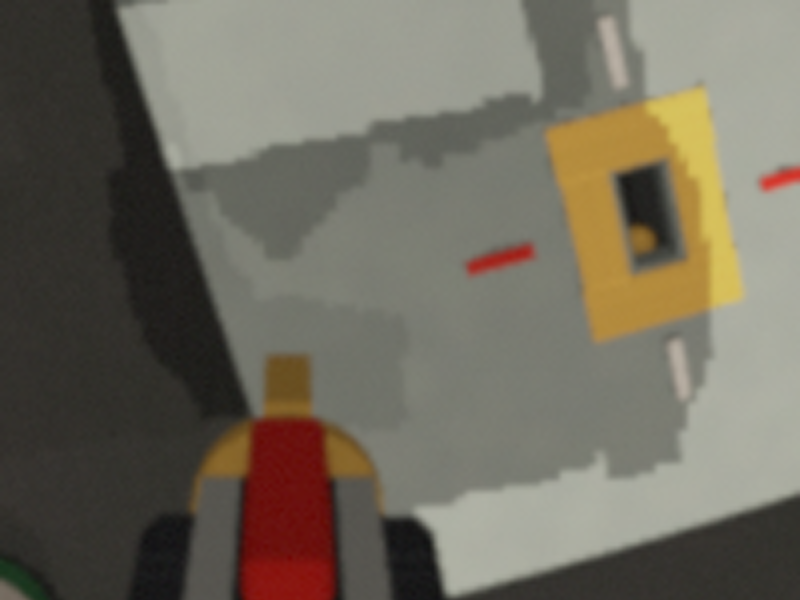

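```bash
cat > slot.py <<'E'
from h import *
def rays(u,v,n='wrist'):
    f,cx,cy,p=K(n); dx,dy=(np.asarray(u,float)-cx)/f,(np.asarray(v,float)-cy)/f; r=np.hypot(dx,dy)+1e-9
    return np.stack([dx/r*np.sin(r),dy/r*np.sin(r),np.cos(r)],-1)
def toplane(M,u,v,z):
    d=rays(u,v)@M[:3,:3].T; o=M[:3,3]; return o+d*((z-o[2])/d[...,2])[...,None]
def slot(im,W,M,box):
    u0,u1,v0,v1=box
    v,u=np.mgrid[0:400,0:640]; inb=(u>=u0)&(u<u1)&(v>=v0)&(v<v1)
    hsv=cv2.cvtColor(im,cv2.COLOR_RGB2HSV)
    br=inb&(hsv[...,1]>120)&(hsv[...,0]>12)&(hsv[...,0]<32)&(hsv[...,2]>90)
    br=cv2.morphologyEx(br.astype(np.uint8),cv2.MORPH_OPEN,np.ones((3,3)))
    n,l,st,c=cv2.connectedComponentsWithStats(br); k=1+np.argmax(st[1:,4]); br=l==k
    zt=np.median(W[br][:,2])
    cs,_=cv2.findContours(br.astype(np.uint8),cv2.RETR_CCOMP,cv2.CHAIN_APPROX_NONE)
    out=[]
    for c in cs:
        if len(c)<20: continue
        P=toplane(M,c[:,0,0],c[:,0,1],zt)[:,:2].astype(np.float32)
        out.append((len(c),cv2.minAreaRect(P)))
    return zt,out
E
python3 - <<'E'
from slot import *
im=cv2.imread('pics/w12.png')[...,::-1].copy();W=np.load('w12.npy');s=ctrl.sense()
T=toolM(s);M=T@np.array(ctrl.camera_params('wrist')['tool_from_camera'])
zt,o=slot(im,W,M,(375,450,145,225));print(zt)
for x in o: print(x)
# console top plane/edges
v,u=np.mgrid[0:400,0:640]
L=(W-T[:3,3])@T[:3,:3]   # tool coords
hsv=cv2.cvtColor(im,cv2.COLOR_RGB2HSV)
red=(hsv[...,1]>150)&((hsv[...,0]<8)|(hsv[...,0]>172))&(u>300)&(u<345)&(v>225)&(v<330)
p=L[red];print('head',len(p),np.percentile(p,[2,50,98],axis=0).round(1).tolist())
top=p[p[:,1]<np.percentile(p[:,1],3)+4];print('top',len(top),top.min(0),top.max(0))
bit=(hsv[...,1]>100)&(hsv[...,0]>12)&(hsv[...,0]<32)&(u>300)&(u<345)&(v>205)&(v<252)
p=L[bit];print('brass',len(p))
for lo in range(-30,60,4):
    q=p[(p[:,1]>=lo)&(p[:,1]<lo+4)]
    if len(q)>3: print(lo,len(q),q.min(0).round(1),q.max(0).round(1))
E
```

```text
85.51309511723923
(175, ((603.1774291992188, 242.09390258789062), (46.927345275878906, 33.339111328125), 8.662518501281738))
(80, ((603.3263549804688, 242.40496826171875), (24.11284065246582, 14.776060104370117), 8.447138786315918))
head 1924 [[-4.3, -34.7, -12.1], [0.3, -31.5, 11.2], [5.0, 2.2, 16.2]]
top 1215 [  -4.53962049 -141.98376731  -14.06791203] [  5.23803059 -29.81716808  83.51640876]
brass 410
-6 6 [-10.1  -3.1  10.1] [11.2 -2.1 15.2]
-2 7 [-4.5 -1.9 10.4] [10.8  0.7 15.1]
2 99 [-10.6   2.3   6.5] [11.8  6.  14.3]
6 115 [-10.7   6.    6. ] [11.4 10.  14.2]
10 7 [-8.1 10.  10.3] [ 2.2 10.8 13.5]
18 24 [-2.9 20.3  8.2] [ 3.5 22.  10.4]
22 39 [-2.9 22.1  7.5] [ 3.6 25.2 10.4]
26 29 [-3.  26.1  9.3] [ 3.6 29.5 10.7]
30 31 [-3.  30.2  9.1] [ 3.1 33.9 10.8]
34 22 [-2.5 34.1  9.1] [ 3.1 37.9 10.3]
38 16 [-2.5 38.   8.9] [ 3.2 41.5  9.7]
```

Call:
drive_tool:
  gripper: [1, 1, 1, 1, 1, 1, 1, 1, 1]
  offset:
    - [0, 0, 0]
    - [0, 0, 0]
    - [0, 0, 0]
    - [0.03, 0, -0.002]
    - [0.03, 0.01, -0.002]
    - [0.015, 0.019, -0.0016]
    - [0, 0, 0]
    - [0, 0, 0]
    - [0, 0, 0]
  turn: [-5.6, -5.6, -5.6, 0, 0, 0, 0, 0, 0]

```text
time_s: 17.52
eef_pos: [605.2, 241.4, 151.3]
ee_rot: [-0.461, 0.462, 0.536, -0.535]
force: [-0.9, -0.2, -0.8]
grip_width: 0.102
```

```bash
python3 - <<'E'
from slot import *
ps=[];
s=ctrl.sense();print(s['time_s'],s['eef_pos'],yaw(s),s['force'],s['wrist_torque'],s['grip_width'],s['joints'])
im,d=ctrl.capture('wrist');save('w','w13.png',im);cv2.imwrite('pics/w13z.png',cv2.resize(im[150:300,240:440,::-1],(800,600),interpolation=cv2.INTER_CUBIC))
W=cloud('wrist',d);np.save('w13.npy',W)
T=toolM(s);M=T@np.array(ctrl.camera_params('wrist')['tool_from_camera']); np.save('T13.npy',T)
E
```

```text
17.5167 [605.20931071 241.39495395 151.34853322] 98.50551599089115 [-0.94871538 -0.2236186  -0.83457524] [ 0.04652453 -0.00792807  0.0086458 ] 0.10162464530430032 [ 2.00207628e-01  6.55990149e-01  1.18170273e+00 -3.51423271e-04
  1.30279314e+00 -1.51894524e+00]
```

View pics/w13z.png

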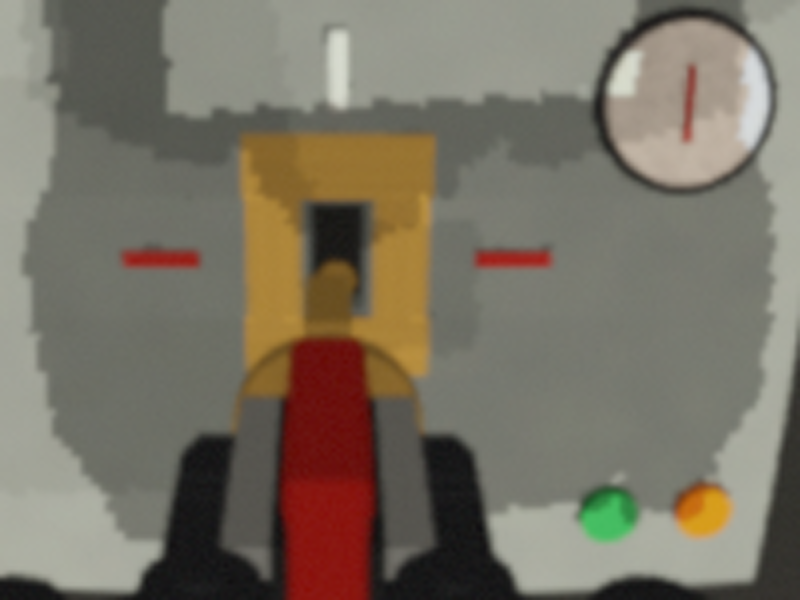

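```bash
python3 - <<'E'
from slot import *
im=cv2.imread('pics/w13.png')[...,::-1].copy();W=np.load('w13.npy');T=np.load('T13.npy');C=np.array(ctrl.camera_params('wrist')['tool_from_camera'])
M=T@C
# frame edges: subpixel along several rows, in zoom coords -> px
g=im.astype(float)
zt=np.median(W[200:215,305:312][...,2]);print('zt',zt)
hsv=cv2.cvtColor(im,cv2.COLOR_RGB2HSV); s_=hsv[...,1].astype(int)
for v in range(187,240,6):
    r=s_[v,290:360]>110
    e=np.flatnonzero(np.diff(r.astype(int)))+290.5; print(v,e)
def tl(u,v,z=None,zt=zt):
    P=toplane(M,np.array([u]),np.array([v]),zt)[0]; return (P-T[:3,3])@T[:3,:3]
for z in(84,85,86): print(z,tl(300.5,205,zt=z),tl(347.5,205,zt=z),(tl(300.5,205,zt=z)+tl(347.5,205,zt=z))/2)
L=(W-T[:3,3])@T[:3,:3]
for v in (217,221,225,229,233): 
    q=L[v,312:332]; print(v,[(312+i,*q[i].round(1)) for i in (2,5,9,13,15)])
E
```

```text
zt 85.51688463506292
187 [299.5 348.5]
193 [299.5 347.5]
199 [300.5 347.5]
205 [300.5 314.5 333.5 346.5]
211 [300.5 314.5 332.5 346.5]
217 [301.5 314.5 318.5 328.5 332.5 346.5]
223 [301.5 327.5 332.5 346.5]
229 [300.5 346.5]
235 [300.5 346.5]
84 [-15.05018423  67.34277825   8.9353335 ] [18.76831396 67.33321461  8.98418232] [ 1.85906486 67.33799643  8.95975791]
85 [-14.97799282  66.34235811   9.29087186] [18.67907538 66.33284013  9.3394875 ] [ 1.85054128 66.33759912  9.31517968]
86 [-14.90580141  65.34193798   9.64641022] [18.58983681 65.33246565  9.69479269] [ 1.8420177  65.33720181  9.67060146]
217 [(314, np.float64(-5.5), np.float64(64.9), np.float64(0.3)), (317, np.float64(-3.4), np.float64(67.3), np.float64(-0.7)), (321, np.float64(-0.5), np.float64(82.2), np.float64(-6.6)), (325, np.float64(2.6), np.float64(81.6), np.float64(-6.4)), (327, np.float64(4.2), np.float64(82.7), np.float64(-6.8))]
221 [(314, np.float64(-5.5), np.float64(65.5), np.float64(-3.1)), (317, np.float64(-2.9), np.float64(35.4), np.float64(9.4)), (321, np.float64(-0.4), np.float64(36.3), np.float64(9.1)), (325
[... 326 characters left out ...]
float64(28.6), np.float64(9.6)), (327, np.float64(3.2), np.float64(29.6), np.float64(9.2))]
229 [(314, np.float64(-5.6), np.float64(65.6), np.float64(-9.5)), (317, np.float64(-2.7), np.float64(22.4), np.float64(9.8)), (321, np.float64(-0.4), np.float64(22.7), np.float64(9.7)), (325, np.float64(2.0), np.float64(22.9), np.float64(9.5)), (327, np.float64(3.1), np.float64(22.3), np.float64(9.8))]
233 [(314, np.float64(-5.6), np.float64(66.2), np.float64(-13.0)), (317, np.float64(-2.7), np.float64(20.9), np.float64(7.9)), (321, np.float64(-0.3), np.float64(9.4), np.float64(13.2)), (325, np.float64(1.8), np.float64(9.4), np.float64(13.2)), (327, np.float64(3.1), np.float64(22.2), np.float64(7.3))]
```

```bash
python3 - <<'E'
from slot import *
im=cv2.imread('pics/w13.png')[...,::-1].copy();T=np.load('T13.npy');C=np.array(ctrl.camera_params('wrist')['tool_from_camera']);M=T@C
def tl(u,v,zt=85.5):
    P=toplane(M,np.array([u]),np.array([v]),zt)[0]; return ((P-T[:3,3])@T[:3,:3]).round(2)
hsv=cv2.cvtColor(im,cv2.COLOR_RGB2HSV)
for u in (304,308,320,324,328,331,332,340,344): print(u,hsv[178:250,u,1].tolist())
for v in (183.5,200.5,229.5,243.5): print(v,tl(324,v))
E
```

```text
304 [20, 23, 20, 24, 51, 112, 152, 170, 169, 173, 173, 171, 174, 173, 172, 170, 170, 169, 170, 171, 169, 166, 169, 168, 170, 168, 168, 168, 167, 168, 165, 168, 169, 168, 167, 169, 169, 169, 168, 168, 171, 171, 168, 168, 169, 169, 169, 169, 170, 166, 167, 169, 168, 167, 169, 169, 169, 170, 170, 168, 170, 172, 173, 171, 172, 175, 173, 171, 173, 167, 147, 97]
308 [21, 17, 18, 18, 56, 109, 155, 170, 171, 172, 178, 172, 174, 172, 172, 175, 173, 174, 169, 169, 172, 172, 173, 167, 170, 169, 171, 170, 169, 168, 170, 170, 169, 171, 169, 168, 171, 169, 168, 170, 169, 169, 170, 169, 170, 170, 169, 171, 169, 170, 168, 166, 166, 165, 168, 167, 170, 171, 172, 172, 171, 174, 175, 172, 173, 171, 175, 172, 174, 170, 148, 98]
320 [18, 20, 18, 26, 55, 114, 156, 167, 174, 171, 173, 169, 171, 172, 170, 171, 169, 173, 171, 169, 168, 153, 106, 49, 33, 39, 36, 28, 43, 28, 31, 20, 47, 39, 41, 20, 46, 119, 154, 167, 171, 170, 172, 172, 175, 179, 171, 174, 175, 177, 171, 178, 174, 175, 171, 174, 201, 226, 226, 229, 221, 231, 236, 229, 226, 217, 224, 217, 226, 224, 224, 231]
324 [21, 20, 21, 23, 57, 114, 157, 1
[... 1433 characters left out ...]
 171, 169, 172, 173, 174, 168, 171, 167, 168, 168, 168, 168, 171, 169, 170, 170, 170, 170, 168, 170, 169, 168, 169, 168, 167, 170, 169, 169, 168, 167, 170, 168, 168, 168, 168, 168, 164, 168, 170, 171, 174, 176, 169, 174, 172, 169, 141, 91]
344 [23, 21, 18, 26, 52, 109, 153, 172, 171, 174, 170, 170, 172, 172, 173, 171, 167, 171, 169, 173, 171, 170, 169, 172, 172, 170, 172, 171, 168, 173, 171, 167, 171, 170, 170, 171, 168, 170, 170, 170, 167, 168, 170, 167, 171, 168, 168, 167, 167, 172, 168, 169, 170, 170, 167, 167, 169, 169, 168, 164, 164, 164, 168, 166, 159, 131, 78, 38, 33, 51, 66, 75]
183.5 [ 1.78 65.82 25.4 ]
200.5 [ 1.82 65.83 12.89]
229.5 [ 1.92 65.86 -9.63]
243.5 [  1.97  65.87 -21.16]
```

Call:
drive_tool:
  gripper: [1, 1, 1, 1, 1]
  offset:
    - [0.0015, 0.008, 0.0011]
    - [0, 0.008, 0]
    - [0, 0.002, 0]
    - [0, 0, 0]
    - [0, 0, 0]
  turn: [0, 0, 0, 0, 0]

```text
time_s: 17.98
eef_pos: [603.6, 243.6, 132.1]
ee_rot: [0.461, -0.461, -0.536, 0.536]
force: [0.7, -0.1, -0.1]
grip_width: 0.1
```

```bash
python3 - <<'E'
from slot import *
s=ctrl.sense();print(s['time_s'],s['eef_pos'],yaw(s),s['force'],s['wrist_torque'])
im,d=ctrl.capture('wrist');save('w','w14.png',im);cv2.imwrite('pics/w14z.png',cv2.resize(im[170:270,256:390,::-1],(800,597),interpolation=cv2.INTER_CUBIC))
W=cloud('wrist',d);np.save('w14.npy',W);T=toolM(s);np.save('T14.npy',T)
M=T@np.array(ctrl.camera_params('wrist')['tool_from_camera'])
def tl(u,v,zt=85.5):
    P=toplane(M,np.array([u]),np.array([v]),zt)[0]; return ((P-T[:3,3])@T[:3,:3]).round(2)
hsv=cv2.cvtColor(im,cv2.COLOR_RGB2HSV)
for v in range(185,250,4):
    r=hsv[v,285:365,1]>100; e=np.flatnonzero(np.diff(r.astype(int)))+285.5+0
    print(v,e,[tl(a,v)[0] for a in e])
for u in (304,324,331,332,342,346):
    r=hsv[170:270,u,1]>95; e=np.flatnonzero(np.diff(r.astype(int)))+170.5
    print(u,e,[tl(u,a)[2] for a in e])
E
```

```text
17.9833 [603.55053693 243.62619078 132.12756042] 98.54646360509687 [ 0.66877475 -0.10072432 -0.09775535] [-0.00222964 -0.03007375  0.0227992 ]
185 [] []
189 [] []
193 [294.5 321.5 322.5 345.5] [np.float64(-17.25), np.float64(0.05), np.float64(0.68), np.float64(15.41)]
197 [293.5 346.5] [np.float64(-17.96), np.float64(16.12)]
201 [293.5 346.5] [np.float64(-18.04), np.float64(16.19)]
205 [294.5 346.5] [np.float64(-17.46), np.float64(16.27)]
209 [294.5 346.5] [np.float64(-17.54), np.float64(16.35)]
213 [295.5 310.5 329.5 345.5] [np.float64(-16.96), np.float64(-7.13), np.float64(5.29), np.float64(15.77)]
217 [295.5 310.5 317.5 323.5 324.5 325.5 330.5 345.5] [np.float64(-17.04), np.float64(-7.16), np.float64(-2.56), np.float64(1.38), np.float64(2.03), np.float64(2.69), np.float64(5.98), np.float64(15.85)]
221 [295.5 310.5 314.5 327.5 330.5 345.5] [np.float64(-17.13), np.float64(-7.19), np.float64(-4.55), np.float64(4.03), np.float64(6.01), np.float64(15.93)]
225 [295.5 310.5 314.5 327.5 329.5 345.5 357.5] [np.float64(-17.21), np.float64(-7.23), np.float64(-4.57), np.float64(4.05), np.floa
[... 330 characters left out ...]
p.float64(4.1), np.float64(5.44), np.float64(15.53)]
237 [295.5 344.5] [np.float64(-17.49), np.float64(15.62)]
241 [295.5 344.5] [np.float64(-17.58), np.float64(15.71)]
245 [295.5 345.5] [np.float64(-17.69), np.float64(16.49)]
249 [295.5 300.5 308.5 334.5 342.5 345.5] [np.float64(-17.79), np.float64(-14.34), np.float64(-8.83), np.float64(9.02), np.float64(14.53), np.float64(16.59)]
304 [192.5 248.5] [np.float64(24.78), np.float64(-15.4)]
324 [192.5 211.5 216.5] [np.float64(24.79), np.float64(11.82), np.float64(8.31)]
331 [192.5] [np.float64(24.79)]
332 [192.5] [np.float64(24.8)]
342 [192.5 249.5] [np.float64(24.81), np.float64(-16.15)]
346 [193.5 211.5] [np.float64(24.15), np.float64(11.83)]
```

View pics/w14z.png

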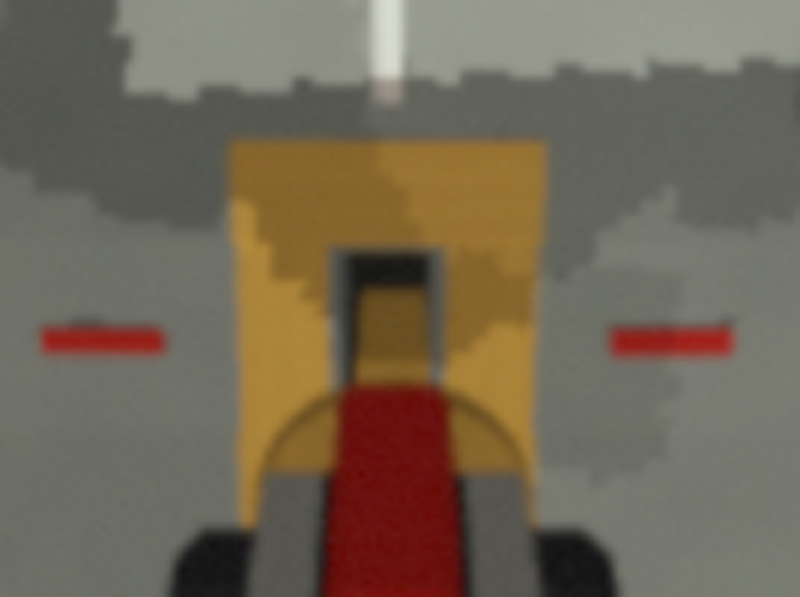

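Call:
drive_tool:
  gripper: [1, 1, 1, 1, 1, 1, 1]
  offset:
    - [-0.0009, 0, 0]
    - [0, 0, 0]
    - [0, 0.004, 0]
    - [0, 0.004, 0]
    - [0, 0.003, 0]
    - [0, 0, 0]
    - [0, 0, 0]
  turn: [0, 0, 0, 0, 0, 0, 0]

```text
time_s: 18.62
eef_pos: [603.6, 242.9, 121.0]
ee_rot: [0.461, -0.461, -0.536, 0.536]
force: [-0.6, -0.5, -0.4]
grip_width: 0.106
```

```bash
python3 - <<'E'
from slot import *
s=ctrl.sense();print(s['time_s'],s['eef_pos'],yaw(s),s['force'],s['wrist_torque'])
im,d=ctrl.capture('wrist');cv2.imwrite('pics/w15z.png',cv2.resize(im[170:270,256:390,::-1],(800,597),interpolation=cv2.INTER_CUBIC))
E
```

```text
18.6167 [603.56124194 242.92404424 120.95984878] 98.56296816632317 [-0.59832642 -0.49920827 -0.3577336 ] [-0.03657907 -0.00555049  0.01447612]
```

View pics/w15z.png

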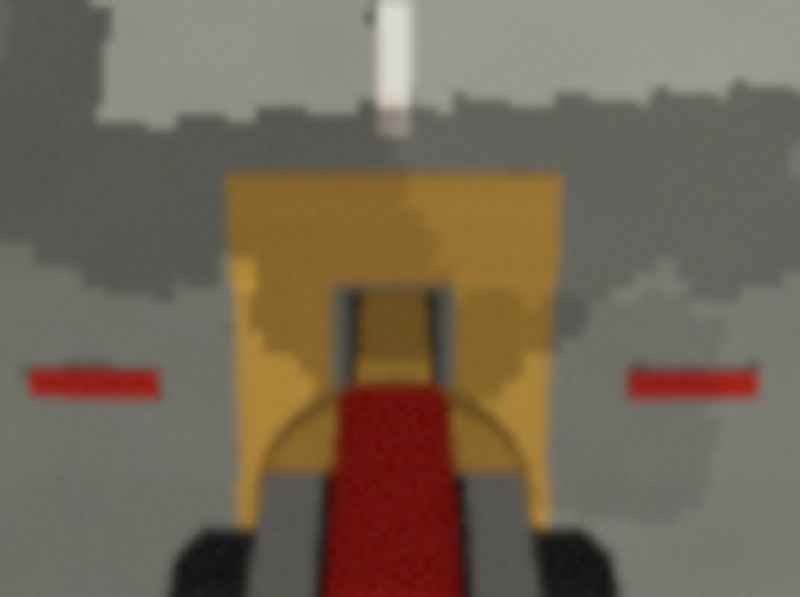

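Call:
drive_tool:
  gripper: [1, 1, 1, 1, 1]
  offset:
    - [0, 0.004, 0]
    - [0, 0.004, 0]
    - [0, 0.004, 0]
    - [0, 0, 0]
    - [0, 0, 0]
  turn: [0, 0, 0, 0, 0]

```text
time_s: 19.08
eef_pos: [603.0, 242.8, 108.5]
ee_rot: [0.462, -0.461, -0.535, 0.537]
force: [-3.6, -0.4, -0.8]
grip_width: 0.105
```

Call:
drive_tool:
  gripper: [1, 1, 1, 1, 1, 1]
  offset:
    - [0, 0.004, 0]
    - [0, 0.004, 0]
    - [0, 0.004, 0]
    - [0, 0.002, 0]
    - [0, 0, 0]
    - [0, 0, 0]
  turn: [0, 0, 0, 0, 0, 0]

```text
time_s: 19.58
eef_pos: [604.2, 243.1, 95.4]
ee_rot: [-0.461, 0.462, 0.536, -0.535]
force: [1.1, 1.9, -1.9]
grip_width: 0.101
```

```bash
python3 - <<'E'
from slot import *
s=ctrl.sense();print(s['time_s'],s['eef_pos'],yaw(s),s['force'],s['wrist_torque'],s['grip_width'])
im,d=ctrl.capture('wrist');cv2.imwrite('pics/w16z.png',cv2.resize(im[170:270,256:390,::-1],(800,597),interpolation=cv2.INTER_CUBIC))
E
```

```text
19.5833 [604.197904   243.05494381  95.38248572] 98.55682774481245 [ 1.05635297  1.90873774 -1.94294672] [ 0.21033868 -0.426114    0.02926822] 0.10096209536224826
```

View pics/w16z.png

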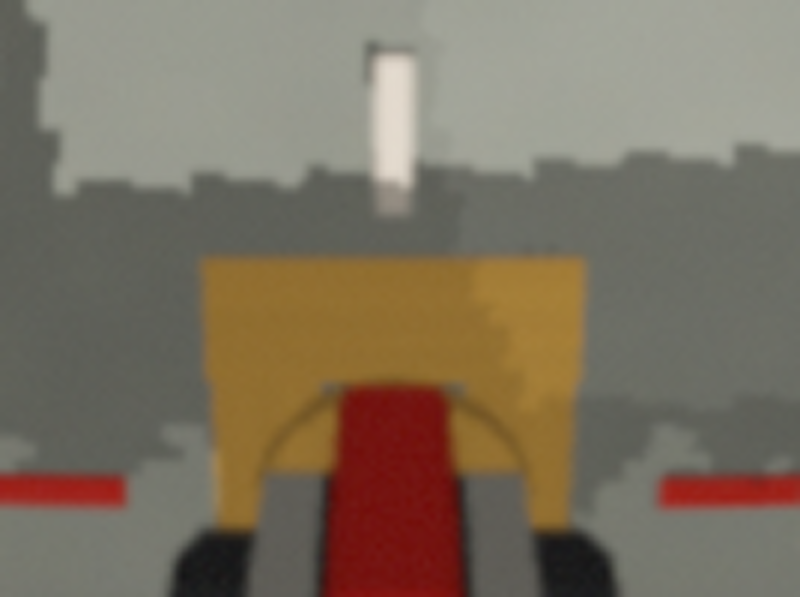

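Call:
drive_tool:
  gripper: [1, 1, 1, 1]
  offset:
    - [0, 0.002, 0]
    - [0, 0.002, 0]
    - [0, 0, 0]
    - [0, 0, 0]
  turn: [0, 0, 0, 0]

```text
time_s: 19.97
eef_pos: [604.4, 243.1, 94.3]
ee_rot: [-0.46, 0.462, 0.537, -0.535]
force: [-5.5, -0.4, 18.1]
grip_width: 0.1
```

Call:
drive_tool:
  gripper: [1, 1, 1, 1, 1, 1, 1, 1, 1, 1, 1, 1]
  offset:
    - [0, 0, 0]
    - [0, 0, 0]
    - [-0.0001, 0, 0]
    - [-0.0001, 0, 0]
    - [-0.0001, 0, 0]
    - [-0.0001, 0, 0]
    - [-0.0001, 0, 0]
    - [-0.0001, 0, 0]
    - [-0.0001, 0, 0]
    - [-0.0001, 0, 0]
    - [0, 0, 0]
    - [0, 0, 0]
  turn: [0, 0, 4, 6, 6, 6, 6, 6, 6, 6, 0, 0]
  force: 110

```text
time_s: 20.97
eef_pos: [604.6, 242.3, 94.3]
ee_rot: [-0.634, 0.635, 0.314, -0.312]
force: [-4.2, -1.4, 17.9]
grip_width: 0.1
```

```bash
python3 - <<'E'
from slot import *
s=ctrl.sense();print(s['time_s'],s['eef_pos'],yaw(s),s['force'],s['wrist_torque'],s['grip_width'],s['joints'])
im,d=ctrl.capture('wrist');cv2.imwrite('pics/w17z.png',cv2.resize(im[170:320,220:420,::-1],(800,600),interpolation=cv2.INTER_CUBIC))
E
```

```text
20.9667 [604.57282924 242.29774597  94.32735228] 52.54684858179637 [-4.19506743 -1.38155456 17.90176998] [-0.24504661  0.78695727 -0.01608968] 0.09963361011856504 [ 2.01813000e-01  7.08971906e-01  1.24508359e+00 -4.39381325e-04
  1.18344341e+00 -7.15133156e-01]
```

View pics/w17z.png

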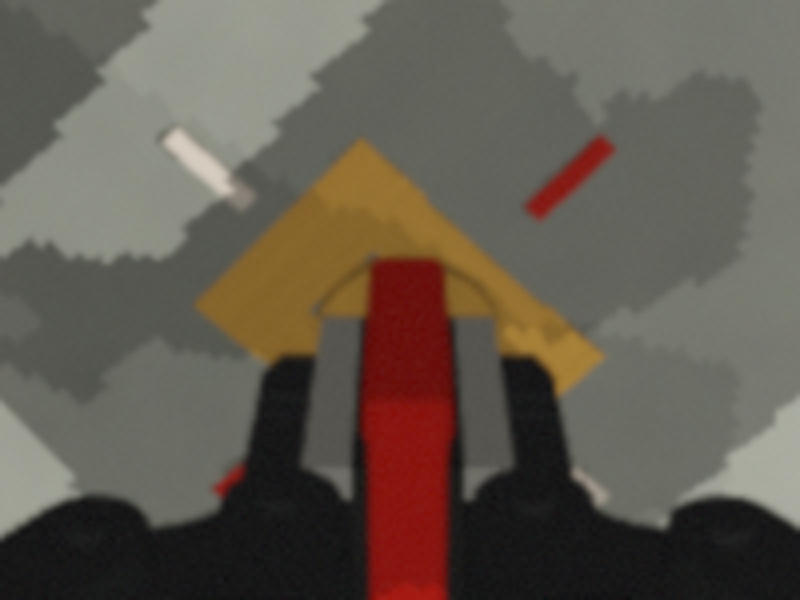

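Call:
drive_tool:
  gripper: [1, 1, 1, 1, 1, 1, 1, 1, 1, 1, 1]
  offset:
    - [-0.0001, 0, 0]
    - [-0.0001, 0, 0]
    - [-0.0001, 0, 0]
    - [-0.0001, 0, 0]
    - [-0.0001, 0, 0]
    - [-0.0001, 0, 0]
    - [-0.0001, 0, 0]
    - [-0.0001, 0, 0]
    - [0, 0, 0]
    - [0, 0, 0]
    - [0, 0, 0]
  turn: [6, 6, 6, 6, 6, 6, 6, 6, 0, 0, 0]

```text
time_s: 21.93
eef_pos: [603.2, 241.4, 94.4]
ee_rot: [-0.706, 0.707, 0.029, -0.028]
force: [-8.1, -4.4, 20.0]
grip_width: 0.101
```

```bash
python3 - <<'E'
from slot import *
s=ctrl.sense();print(s['time_s'],s['eef_pos'],yaw(s),s['force'],s['wrist_torque'],s['grip_width'],s['joints'],s['tau'])
im,d=ctrl.capture('wrist');cv2.imwrite('pics/w18z.png',cv2.resize(im[170:320,220:420,::-1],(800,600),interpolation=cv2.INTER_CUBIC))
E
```

```text
21.9333 [603.15723072 241.35710472  94.35093778] 4.579465963419051 [-8.06871572 -4.43350318 19.96188639] [-0.88957976  1.61084809  0.10443425] 0.1008438474877578 [ 0.20111484  0.70689439  1.24876491 -0.00124898  1.18445118  0.12165863] [  0.49267039 -44.67144012 -21.33563519   0.67273434  -2.4887576
   0.10737556]
```

View pics/w18z.png

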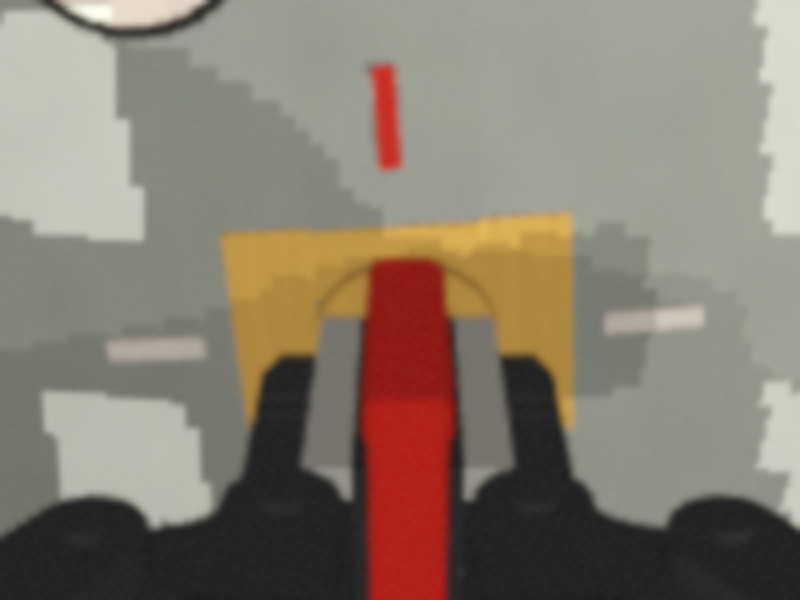

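Call:
drive_tool:
  gripper: [1, 1, 1, 1]
  offset:
    - [-0.0003, 0, 0]
    - [-0.0002, 0, -0.0002]
    - [0, 0, 0]
    - [0, 0, 0]
  turn: [1.5, 1.5, 0, 0]

```text
time_s: 22.32
eef_pos: [603.0, 241.3, 94.3]
ee_rot: [-0.707, 0.707, 0.011, -0.009]
force: [-7.0, -2.5, 19.0]
grip_width: 0.102
```

```bash
python3 - <<'E'
from slot import *
s=ctrl.sense();print(s['time_s'],s['eef_pos'],yaw(s),s['force'],s['wrist_torque'],s['grip_width'],s['joints'][5],s['tau'][5])
E
```

```text
22.3167 [602.97512695 241.32521403  94.33214463] 1.5799663049621686 [-6.95641859 -2.51903006 18.96887194] [-0.61742532  1.32384834  0.08923006] 0.10194389204693288 0.173826641310803 0.1559749385342002
```

Call:
drive_tool:
  gripper: [1, 1, 1, 1]
  offset:
    - [0, 0, 0]
    - [0, 0, 0]
    - [0, 0, 0]
    - [0, 0, 0]
  turn: [1.5, 1.5, 0, 0]

```text
time_s: 22.65
eef_pos: [602.9, 241.3, 94.4]
ee_rot: [-0.707, 0.707, -0.008, 0.009]
force: [-7.1, -3.4, 18.9]
grip_width: 0.102
```

```bash
python3 - <<'E'
from slot import *
s=ctrl.sense();print(s['time_s'],s['eef_pos'],yaw(s),s['force'],s['wrist_torque'],s['grip_width'],s['joints'][5],s['tau'][5])
im,d=ctrl.capture('wrist');save('w','w19.png',im);cv2.imwrite('pics/w19z.png',cv2.resize(im[170:320,220:420,::-1],(800,600),interpolation=cv2.INTER_CUBIC))
im,d=ctrl.capture('side');save('w','s19.png',im)
E
```

```text
22.65 [602.8927935  241.31537277  94.36263631] -1.3904564802787691 [-7.06625275 -3.36472644 18.91174781] [-0.60590134  1.43025613  0.39906889] 0.10159252344041164 0.22577850380899261 0.4179979395121336
```

View pics/w19z.png

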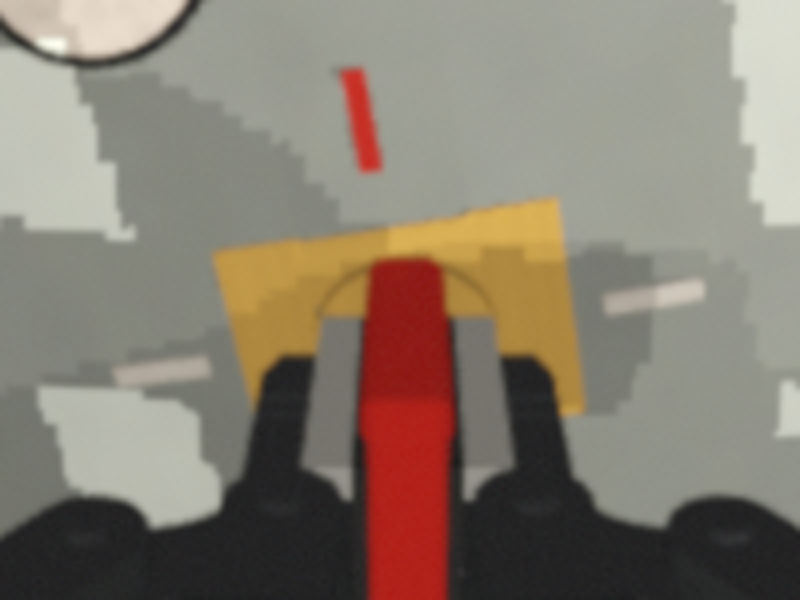

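View pics/s19.png

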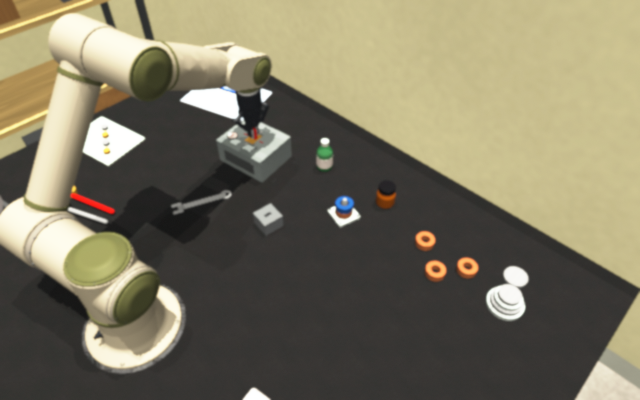

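Call:
drive_tool:
  gripper: [1, 1, 1, 1]
  offset:
    - [0, 0, 0]
    - [0, 0, 0]
    - [0, 0, 0]
    - [0, 0, 0]
  turn: [0, 0, 0, 0]

```text
time_s: 23.08
eef_pos: [602.9, 241.3, 94.3]
ee_rot: [-0.707, 0.707, -0.008, 0.009]
force: [-6.7, -3.1, 19.0]
grip_width: 0.097
```

```bash
python3 - <<'E'
from h import *
s=ctrl.sense();print(s['time_s'],s['eef_pos'],yaw(s),s['force'],s['wrist_torque'],s['grip_width'],abs(s['dq']).max())
print(ctrl.finish_job())
E
```

```text
23.0833 [602.89653629 241.31608368  94.34346686] -1.3823945841321439 [-6.67147005 -3.12769871 19.0356478 ] [-0.59415368  1.4001128   0.33064907] 0.097330742554318 0.0020523221814195782
the job is handed in; nothing more can be done
None
```

I did all the steps and handed the job in at 23.1 s; `finish_job` gave no verdict.

- **Rings:** The copper ring nearest the base went down the post, then the blue collar on top of it, and both were let go. In the wrist camera their tops stood at about 33.4 mm and 55 mm (34 and 56 mm expected), and both lay within about 1.5 mm of the post axis.
- **Key in the slot:** I lifted the key from its stand, centred it over the slot by wrist camera and pushed it in. The sticky pins gave almost no resistance, so no wiggling was needed. The shoulder met the console face at a tool height of 94.3 mm, with about 18 N of push, which matches fully in.
- **Turn:** I turned the key 100° clockwise. Past about 97° the wrist torque rose from 0.09 to 0.40 N m, which I took as the stop. I had no direct reading of the plug angle.
- **At hand-in:** The fingers were still gripping the key (grip set to 110 N), pressing down with about 19 N. The torque was 0.33 N m and the arm was at rest.
- **Bystanders:** The bottle, jar and wrench looked untouched in the side picture. I did not measure their positions again.

No check failed. The arm was left with a sideways force of about 7 N on the key.

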